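# Set the printing block in the fence and find the tin with the burnishing ball

## Task

First push the printing block square and flush into the corner of the metal fence. Then shake the closed tins to find the one in which the burnishing ball rattles, setting each silent tin down again upright where it stood, and hold the rattling tin out level above the middle of the block, about 15 cm over the table. Finish while still holding it there, with the block still flush in its corner, and leave the cup, tape and brush alone.

Things in the scene. Friction and masses are not known exactly. Their poses are not given: they have to be found in the camera images.
- fence_corner (a point): inner corner, at table height, of a fixed L-shaped aluminium fence 24 mm high. Its x axis points (away from the robot) square onto the far strip, its y axis (to the robot's left) square onto the left strip; the inner faces lie on this point's x = 0 and y = 0 and run 210 mm back from the corner
- block_center (a point): printing block: flat plywood slab with a dark face and light carved shapes, 130 (its x) x 100 (its y) x 18 mm thick, about 0.22 kg, lying loose on the table inside the fence, a little askew; this point is its centre, 9 mm above the table. Home, its axes lie along the fence's, far (+x) edge on the far strip and left (+y) edge on the left strip
- tin_a_center (a point): one of three like closed steel tins: box 110 (its x) x 60 (its y) x 54 mm high, rigid walls, lid stays shut; 0.17 to 0.67 kg. This point is its centre, 27 mm above its underside; x along its length, z up. The tins stand on the table in a rough row, long sides pointing away from the robot
- tin_b_center (a point): a second tin, just like tin_a. In one of the three, in a different place each time, a loose steel ball (32 mm, about 0.135 kg) rolls 68 mm from end to end and knocks when the tin is shaken or tipped lengthwise (tipped 0.2 rad, it is at the low end in half a second): felt at the wrist as knocks and as a shift of the weight, 0.07 to 0.1 N m from end to end. A grip of 25 N is enough
- tin_c_center (a point): a third tin, just like tin_a (point at its centre, x along its length). The two silent tins are packed tight: nothing in them moves and their weight (which differs) is centred
- cup: bystander: white ceramic cup, 72 mm across and 80 mm high, standing; origin at the centre of its underside
- tape: bystander: roll of clear tape lying flat, 90 mm across and 25 mm high; origin at the centre of its underside
- brush: bystander: flat brush lying on the table, 200 mm long, along its x axis; origin on its underside

How it is judged:
By the outcome, as a careful person would: the job done as asked, in the order asked, and still so for the second after the job is handed in, while the arm keeps its last pose, push and grip.
It also fails if it takes over 72 s, if anything falls off the work surface, if the arm or the gripper's body presses on something with over 40 N, if the wrist force passes 120 N, or if a joint passes its speed limit or range.

## Robot

A 6-joint arm with a two-finger parallel gripper is mounted at the origin on the work surface. World frame = base frame: x ahead of the robot, y to its left, z up, the work surface at z = 0. Lengths are in m, angles in rad, forces in N, time in s.
With the tool pointing down it reaches from about 0.275 to 0.85 m from the base axis. Payload 19 kg.
Tool frame: the origin (TCP) lies midway between the tips of the shut fingers; the grasp point (between the pads) lies 19 mm behind it; y points along the fingers, x is the direction in which the jaws open and shut, and the axes are right-handed (so a half turn about y gives the same grasp; the last joint's range is limited). The gripper opens to 85 mm and grips with 20 to 120 N. Pads are 22 mm wide; open, the fingers measure 114 mm over their backs; the gripper's body (76 mm by 85 mm) begins 54 mm behind the grasp point. The pads swing forward as they close: fully open they stand 13 mm farther back than shut.
Start: joints at [-1.282, 0.15, 1.437, -0, 1.554, -0.134], TCP at [0.236, -0.524, 0.231] pointing down, gripper open.
Joint ranges: [-2.8, 2.8], [-0.68, 2.1], [0.12, 2.68], [-1.39, 4.53], [0.16, 2.79], [-2.81, 2.81]. Speed limits (rad/s): [1.89, 1.89, 2.22, 3.01, 3.01, 3.01].

## Interface

Orientations are given as [roll, pitch, yaw] about the fixed x, y, z axes, in that order (R = Rz(yaw) Ry(pitch) Rx(roll)).
In Python, from cell import * gives the robot as it stands.
- The arm moves only by the tool jog_arm, never from a script. Its argument "steps" is a list of rows, each an object of numbers: "tx", "ty", "tz": the shift along the tool's x, y, z in mm; "ax", "ay", "az": the turn, a rotation vector about the tool's x, y, z in degrees; "claw": the opening, from -1 (shut) to 1 (fully open). In form: [{"tx": .., "ty": .., "tz": .., "ax": .., "ay": .., "az": .., "claw": ..}, ...]. A call has 1 to 20 rows; each row is the pose to reach, as a shift and turn from the pose commanded when the call began, along the tool's axes at that moment; what a row does not reach only later rows make up. A row lasts 1/8 s, in which the tool goes at most 62.5 mm and 10.7 degrees, less where a joint would pass 70% of its speed; a pose out of reach is approached as far as the arm can. A call with a gripper value outside its range is refused whole. The fingers move at their own pace and stop on an object; "force" is the grip in N (left out, the last holds). Time passes only in rows, so rows that repeat a pose let the fingers close. It gives the time, the measured TCP pose, the force and the opening at its end, in the units of the state.
- get_obs(): the state, without advancing time (a new reading comes with each control period).
- read_camera(name): name is "side" or "top"; returns the picture (384x512x3 uint8, red, green, blue); there is no depth.
- camera_info(name): a dict with "intrinsics" (3x3 intrinsics, pixels), "rvec" (rotation vector, rad) and "tvec" (3), from world to camera coordinates, as OpenCV has them. Camera axes: x right, y down, z forward; pixel columns grow to the right and rows downward; lengths in m; the calibration is good to about 2 mm. A picture is of the moment at which its call begins. camera_info takes no time and is no camera call.
- job_done(): hands the job in, once; it reports no verdict.
Trained networks look in the newest picture that a camera, given by its name, has taken for a name from the list of things; names that differ only in an ending like _2 or _b are one class to them, and where a whole thing is asked for, a point or a joint stands for the part that bears it (a point fixed in the world has none). Each returns a list of dicts, best first, with "score" (0 to 1); they miss things now and then, are a little off and sometimes report something else, mostly with a low value. They report only what shows in the picture. A call takes as long as a camera call.
- look_for(camera, thing): "extent" ([left, top, right, bottom] in pixels, round what is visible of it).
- cut_out(camera, thing): "region" (384x512 bool, what is visible of it) and "extent" ([left, top, right, bottom] in pixels, round what is visible of it).
The state is a dict: "time": time; "qpos": joint angles; "qvel": joint speeds; "effort": joint torques, N m; "ee_pos": TCP position; "tcp_rot": TCP orientation; "contact_force": force on the tool from outside, world axes, zero at the start; "moment": the same for the moment, N m; "grip_width": finger opening in m.
Only numpy, scipy, OpenCV 4.12 (cv2) and the standard library are available. Lean on these libraries where they do the work, as an engineer would, in place of code of your own. Each camera call takes 0.05 s, during which the arm holds its last target.

## Working session

There is one attempt and no reset: what is moved stays moved. The work goes in short steps, Python scripts to look and compute and a tool call to move; the robot and the scene stay as the last step left them, time stands still between calls to the robot, and variables do not carry over. Pictures are saved under pics/ and viewed, and the job is handed in when it is done.

Besides the shell and the picture viewer there is one more tool, called after "Emit:" as name(argument=value, ...) on one line, values as JSON. jog_arm: Moves the arm, as the interface text tells. Its arguments: {"type":"object","properties":{"steps":{"type":"array"},"force":{"type":"number"}},"required":["steps"]}

```bash
ls; mkdir -p pics; python3 - <<'E'
from cell import *
import cv2,numpy as np
o=get_obs()
for k,v in o.items(): print(k,np.round(v,4))
for c in("top","side"):
    im=read_camera(c); cv2.imwrite(f"pics/{c}0.png",cv2.cvtColor(im,cv2.COLOR_RGB2BGR))
    i=camera_info(c); print(c,i)
E
```

```text
pics
time 0.0
qpos [-1.282   0.151   1.438   0.      1.5538 -0.134 ]
qvel [-0.      0.0012 -0.0001 -0.0015  0.0006 -0.0016]
effort [ 1.30000e-03 -7.13045e+01 -5.70876e+01 -1.00000e-04  8.90000e-03
  0.00000e+00]
ee_pos [ 0.2358 -0.5242  0.2307]
tcp_rot [-1.5706e+00  1.2000e-03 -1.1480e+00]
contact_force [-0.6069  0.6    -0.9662]
moment [-0.0009 -0.0221 -0.006 ]
grip_width 0.0856
top {'intrinsics': array([[420.32559123,   0.        , 251.48232113],
       [  0.        , 420.32559123, 192.2134568 ],
       [  0.        ,   0.        ,   1.        ]]), 'rvec': array([ 1.96116189, -2.24390536,  0.24553314]), 'tvec': array([0.11600905, 0.61744701, 1.13204385])}
side {'intrinsics': array([[391.27076132,   0.        , 251.09845651],
       [  0.        , 391.27076132, 196.43248679],
       [  0.        ,   0.        ,   1.        ]]), 'rvec': array([ 0.95609981, -2.34048447,  1.18982357]), 'tvec': array([0.47389457, 0.2856947 , 0.75894352])}
```

View pics/top0.png

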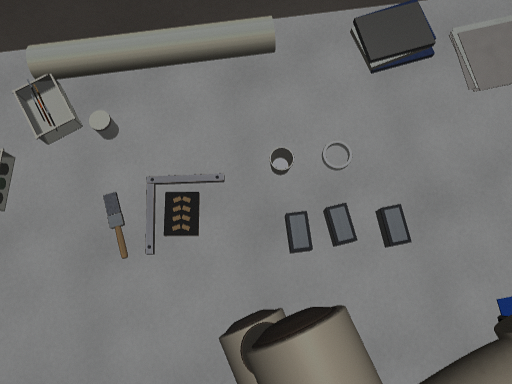

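View pics/side0.png

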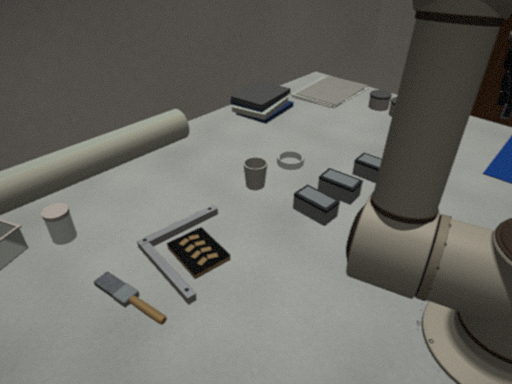

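```bash
cat > h.py <<'E'
from cell import *
import cv2,numpy as np
from scipy.spatial.transform import Rotation as Ro
from scipy.optimize import least_squares
def cam(c):
    i=camera_info(c); return i["intrinsics"],np.array(i["rvec"]),np.array(i["tvec"])
def back(c,uv,z):
    K,r,t=cam(c); R=cv2.Rodrigues(r)[0]; uv=np.atleast_2d(uv).astype(float)
    d=(np.linalg.inv(K)@np.c_[uv,np.ones(len(uv))].T).T@R; o=-R.T@t
    return o+d*((z-o[2])/d[:,2])[:,None]
def proj(c,P):
    K,r,t=cam(c); return cv2.projectPoints(np.atleast_2d(np.float64(P)),r,t,K,None)[0].reshape(-1,2)
def save(im,n,box=None,s=1):
    if box: im=im[box[1]:box[3],box[0]:box[2]]
    im=cv2.resize(im,None,fx=s,fy=s,interpolation=cv2.INTER_CUBIC) if s!=1 else im
    cv2.imwrite("pics/"+n,cv2.cvtColor(im,cv2.COLOR_RGB2BGR))
E
python3 - <<'E'
from h import *
im=read_camera("top"); save(im,"t1.png",(130,160,240,265),7); save(im,"t2.png",(270,190,420,260),5)
ims=read_camera("side"); save(ims,"s1.png",(125,195,240,305),5)
for n in("tin_a_center","block_center","cup","tape","brush"):
    L=cut_out("top",n)
    for d in L:
        m=d["region"].astype(np.uint8); ys,xs=np.nonzero(m)
        rc=cv2.minAreaRect(np.c_[xs,ys].astype(np.float32))
        z={'t':.054,'b':.018}.get(n[0],0.0)
        print(n,round(d["score"],2),np.round(d["extent"]),m.sum(),np.round(rc[0],1),np.round(rc[1],1),round(rc[2],1))
        print(np.round(back("top",cv2.boxPoints(rc),z),3).tolist())
E
```

```text
tin_a_center 0.74 [378. 204. 412. 245.] 1061 [392.6 225.4] [40.3 27.2] 76.0
[[0.534, -0.311, 0.054], [0.543, -0.39, 0.054], [0.429, -0.393, 0.054], [0.421, -0.316, 0.054]]
block_center 0.92 [163. 190. 198. 239.] 1524 [181.3 213.6] [34.5 44.1] 1.5
[[0.546, 0.303, 0.018], [0.677, 0.288, 0.018], [0.661, 0.186, 0.018], [0.53, 0.203, 0.018]]
cup 0.58 [271. 149. 293. 174.] 535 [281.5 160.5] [27. 23.] 90.0
[[0.778, -0.045, 0.0], [0.768, -0.116, 0.0], [0.683, -0.103, 0.0], [0.692, -0.033, 0.0]]
tape 0.74 [320. 142. 350. 171.] 352 [336.5 155.5] [29. 29.] 90.0
[[0.758, -0.197, 0.054], [0.746, -0.282, 0.054], [0.658, -0.266, 0.054], [0.669, -0.182, 0.054]]
```

```bash
ls pics
```

```text
s1.png
side0.png
t1.png
t2.png
top0.png
```

View pics/t1.png

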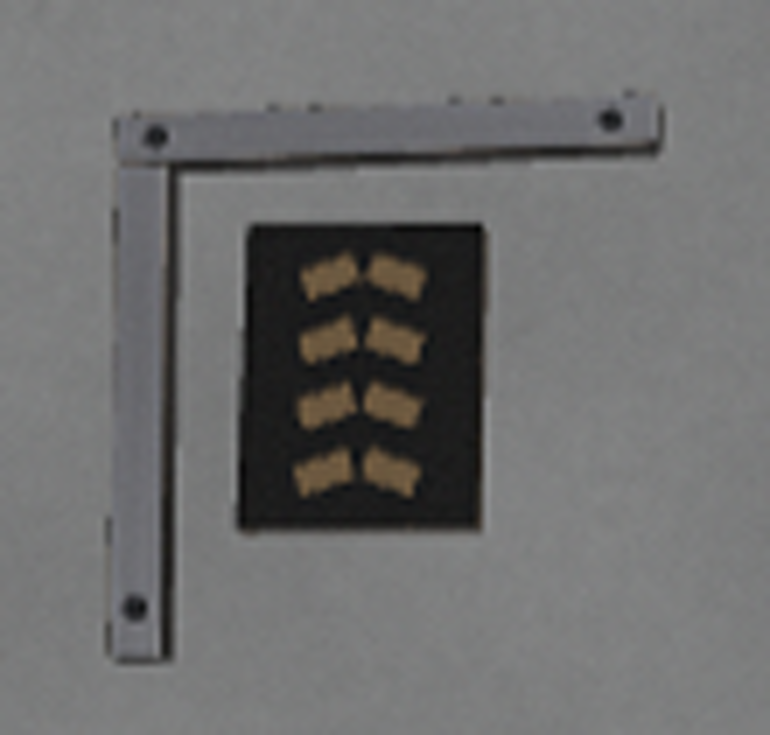

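View pics/t2.png

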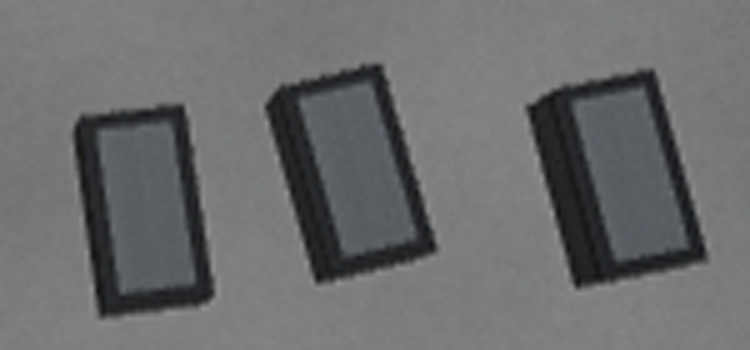

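View pics/s1.png

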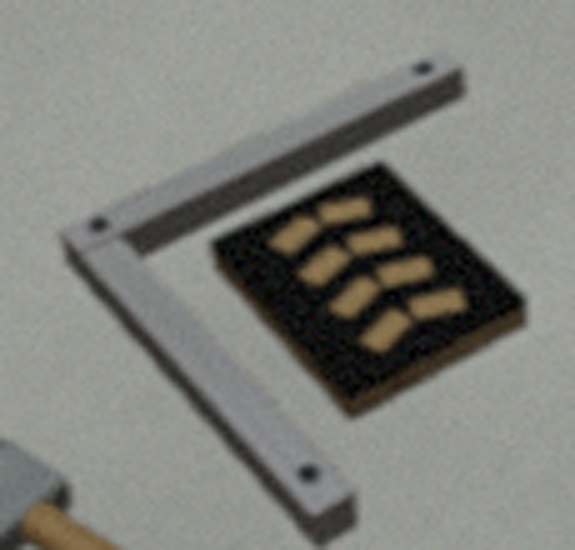

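```bash
cat > m.py <<'E'
from h import *
def up(U,s,ox,oy): return (np.array(U,float)+.5)/s-.5+[ox,oy]
F1=back("top",up([(175,163),(658,147)],7,130,160),.024)[:,:2]
F2=back("top",up([(167,168),(163,660)],7,130,160),.024)[:,:2]
print("far",F1,"left",F2)
a1=F1[1]-F1[0]; a2=F2[0]-F2[1]
print(np.hypot(*a1),np.degrees(np.arctan2(a1[0],-a1[1])), np.hypot(*a2),np.degrees(np.arctan2(a2[1],a2[0])))
B=back("top",up([(250,226),(486,226),(482,526),(238,530)],7,130,160),.018)[:,:2]
print("block",B,B.mean(0)); e=B[1]-B[2]; e2=B[0]-B[3]; print(np.degrees(np.arctan2(e[1],e[0])),np.degrees(np.arctan2(e2[1],e2[0])),np.hypot(*e))
im=read_camera("top")
hsv=im.astype(float); 
for box in((283,205,315,258),(322,198,360,250),(374,198,414,250)):
    p=hsv[box[1]:box[3],box[0]:box[2]]; print(p.reshape(-1,3).min(0))
    # lid: bluish: b-r
    d=cv2.GaussianBlur(p,(3,3),0); m=((d[...,2]-d[...,0])>8)&(d.mean(2)>60)
    n,l,st,ce=cv2.connectedComponentsWithStats(m.astype(np.uint8)); k=1+np.argmax(st[1:,4])
    ys,xs=np.nonzero(l==k); c=np.array([xs.mean(),ys.mean()])+box[:2]
    P=back("top",np.c_[xs+box[0],ys+box[1]],.054)[:,:2]; cc=P.mean(0); w,V=np.linalg.eigh(np.cov((P-cc).T)); v=V[:,1]*np.sign(V[0,1])
    print(len(xs),c,"center",cc,"yaw",np.degrees(np.arctan2(v[1],v[0])),"dims",np.sqrt(12*w))
E
python3 m.py
```

```text
far [[0.70511989 0.31445046]
 [0.68431853 0.10914194]] left [[0.70338514 0.31802097]
 [0.49558673 0.33673203]]
0.20635959291917633 -5.785326532600969 0.20863912539853993 -5.145283425791068
block [[0.67481766 0.28621045]
 [0.66124646 0.18627675]
 [0.53379115 0.20150819]
 [0.54577222 0.3026444 ]] [0.60390687 0.24415995]
-6.8147686672512195 -7.257559124463564 0.1283622027784616
[24. 24. 23.]
279 [298.94265233 230.31899642] center [ 0.50309153 -0.0867028 ] yaw 1.5495218724322979 dims [0.03786839 0.08685621]
[25. 25. 24.]
239 [341.48953975 223.56066946] center [ 0.50595205 -0.20962219] yaw 0.2051327119298589 dims [0.03521798 0.08222581]
[21. 21. 22.]
297 [395.54545455 223.95286195] center [ 0.48427699 -0.361455  ] yaw 5.470547800604724 dims [0.03805862 0.08529675]
```

```bash
cat > fit.py <<'E'
from h import *
from scipy.optimize import minimize
def mask_box(c,x,y,yaw,L,W,z0,z1,S=8,roi=None):
    cs=np.array([(sx*L/2,sy*W/2) for sx in(-1,1) for sy in(-1,1)]); R=np.array([[np.cos(yaw),-np.sin(yaw)],[np.sin(yaw),np.cos(yaw)]])
    g=cs@R.T+[x,y]; P=np.vstack([np.c_[g,np.full(4,z)] for z in(z0,z1)])
    h=cv2.convexHull(proj(c,P).astype(np.float32)).reshape(-1,2)
    m=np.zeros(((roi[3]-roi[1])*S,(roi[2]-roi[0])*S),np.uint8)
    cv2.fillPoly(m,[np.round(((h-roi[:2]+.5)*S-.5)*16).astype(np.int32)],255,shift=4)
    return cv2.resize(m,(roi[2]-roi[0],roi[3]-roi[1]),interpolation=cv2.INTER_AREA)/255.
def fit(im,c,roi,x0,L,W,z0,z1,bgv=None):
    g=im[roi[1]:roi[3],roi[0]:roi[2]].astype(float).mean(2)
    bg=np.median(np.r_[g[0],g[-1],g[:,0],g[:,-1]])
    dk=np.clip((bg-g)/(bg-30),0,1); s=(dk>.4).astype(np.uint8)
    cn,_=cv2.findContours(s,cv2.RETR_EXTERNAL,cv2.CHAIN_APPROX_NONE); k=max(cn,key=cv2.contourArea)
    f=np.zeros_like(s); cv2.drawContours(f,[k],-1,1,-1); inner=cv2.erode(f,np.ones((3,3)))
    obs=np.where(inner>0,1,dk*cv2.dilate(f,np.ones((3,3))))
    cost=lambda p:((mask_box(c,p[0]/1000,p[1]/1000,np.radians(p[2]),L,W,z0,z1,roi=roi)-obs)**2).sum()
    best=min((minimize(cost,[x0[0]*1000,x0[1]*1000,a],method="Nelder-Mead",options=dict(initial_simplex=np.array([[x0[0]*1000,x0[1]*1000,a]]*4)+np.vstack([np.zeros(3),np.diag([8,8,5])]),xatol=.02,fatol=.01)) for a in(x0[2]-3,x0[2]+4)),key=lambda r:r.fun)
    return best.x,best.fun,f.sum()
E
cat > tins.py <<'E'
from fit import *
im=read_camera("top")
for n,roi,x0 in(("t1",(280,204,318,260),(.503,-.087,3)),("t2",(318,196,362,252),(.506,-.21,5)),("t3",(370,196,418,254),(.484,-.361,6))):
    print(n,*fit(im,"top",roi,x0,.11,.06,0,.054))
print("block",*fit(im,"top",(162,187,206,245),(.604,.244,-7),.13,.1,0,.018))
E
python3 tins.py
```

```text
t1 [501.94314247 -85.91005507  -0.59098758] 2.455060266022279 945
t2 [ 507.2925748  -208.56027977    6.01490737] 2.808463659813956 1005
t3 [ 483.31507511 -360.9272726     3.65797797] 2.6137847168439414 1085
block [605.31282952 245.78122762  -7.20141959] 3.74020030429208 1530
```

```bash
cat > mv.py <<'E'
from h import *
import sys
def to(x,y,z,yaw=None,q=None):
    q=q or get_obs(); R=Ro.from_euler("xyz",q["tcp_rot"]); p=np.array(q["ee_pos"])
    d=R.inv().apply(np.array([x,y,z])-p)*1000
    o=dict(t=np.round(d,1))
    if yaw is not None:
        R2=Ro.from_euler("xyz",[-90,0,yaw],degrees=True); o["a"]=np.round(np.degrees((R.inv()*R2).as_rotvec()),2)
    return o
if __name__=="__main__":
    o=get_obs(); print("t",round(o["time"],2),"p",np.round(o["ee_pos"],4),"rot",np.round(np.degrees(o["tcp_rot"]),2),"F",np.round(o["contact_force"],2),"M",np.round(o["moment"],3),"w",round(o["grip_width"],4))
    a=[float(v) for v in sys.argv[1:]]
    if a: print(to(*a))
E
python3 mv.py .506 .258 .1 -95.5
```

```text
t 0.55 p [ 0.2359 -0.5243  0.2313] rot [-9.000e+01  1.000e-02 -6.578e+01] F [ 0.25 -0.21  0.37] M [ 0.065 -0.048  0.001] w 0.0851
{'t': array([-602.6,  131.4,  567.3]), 'a': array([ 0.000e+00,  2.972e+01, -1.000e-02])}
```

Emit:
jog_arm(steps=[{"tx":-603,"ty":100,"tz":567,"ay":29.7,"claw":-1},{"tx":-603,"ty":100,"tz":567,"ay":29.7,"claw":-1},{"tx":-603,"ty":100,"tz":567,"ay":29.7,"claw":-1},{"tx":-603,"ty":100,"tz":567,"ay":29.7,"claw":-1},{"tx":-603,"ty":100,"tz":567,"ay":29.7,"claw":-1},{"tx":-603,"ty":100,"tz":567,"ay":29.7,"claw":-1},{"tx":-603,"ty":100,"tz":567,"ay":29.7,"claw":-1},{"tx":-603,"ty":100,"tz":567,"ay":29.7,"claw":-1},{"tx":-603,"ty":100,"tz":567,"ay":29.7,"claw":-1},{"tx":-603,"ty":100,"tz":567,"ay":29.7,"claw":-1},{"tx":-603,"ty":100,"tz":567,"ay":29.7,"claw":-1},{"tx":-603,"ty":100,"tz":567,"ay":29.7,"claw":-1},{"tx":-603,"ty":100,"tz":567,"ay":29.7,"claw":-1},{"tx":-603,"ty":100,"tz":567,"ay":29.7,"claw":-1},{"tx":-603,"ty":100,"tz":567,"ay":29.7,"claw":-1},{"tx":-603,"ty":100,"tz":567,"ay":29.7,"claw":-1},{"tx":-603,"ty":100,"tz":567,"ay":29.7,"claw":-1},{"tx":-603,"ty":100,"tz":567,"ay":29.7,"claw":-1}])

```text
invalid input at $.steps[0]: expected keys tx, ty, tz, ax, ay, az, claw
```

```bash
python3 mv.py .506 .258 .009 -95.5
```

```text
t 0.55 p [ 0.2359 -0.5243  0.2313] rot [-9.000e+01  1.000e-02 -6.578e+01] F [ 0.25 -0.21  0.37] M [ 0.065 -0.048  0.001] w 0.0851
{'t': array([-602.6,  222.4,  567.3]), 'a': array([ 0.000e+00,  2.972e+01, -1.000e-02])}
```

All keys are required.

Emit:
jog_arm(steps=[{"tx":-603,"ty":100,"tz":567,"ax":0,"ay":29.7,"az":0,"claw":-1},{"tx":-603,"ty":100,"tz":567,"ax":0,"ay":29.7,"az":0,"claw":-1},{"tx":-603,"ty":100,"tz":567,"ax":0,"ay":29.7,"az":0,"claw":-1},{"tx":-603,"ty":100,"tz":567,"ax":0,"ay":29.7,"az":0,"claw":-1},{"tx":-603,"ty":100,"tz":567,"ax":0,"ay":29.7,"az":0,"claw":-1},{"tx":-603,"ty":100,"tz":567,"ax":0,"ay":29.7,"az":0,"claw":-1},{"tx":-603,"ty":100,"tz":567,"ax":0,"ay":29.7,"az":0,"claw":-1},{"tx":-603,"ty":100,"tz":567,"ax":0,"ay":29.7,"az":0,"claw":-1},{"tx":-603,"ty":100,"tz":567,"ax":0,"ay":29.7,"az":0,"claw":-1},{"tx":-603,"ty":100,"tz":567,"ax":0,"ay":29.7,"az":0,"claw":-1},{"tx":-603,"ty":100,"tz":567,"ax":0,"ay":29.7,"az":0,"claw":-1},{"tx":-603,"ty":100,"tz":567,"ax":0,"ay":29.7,"az":0,"claw":-1},{"tx":-603,"ty":100,"tz":567,"ax":0,"ay":29.7,"az":0,"claw":-1},{"tx":-603,"ty":100,"tz":567,"ax":0,"ay":29.7,"az":0,"claw":-1},{"tx":-603,"ty":100,"tz":567,"ax":0,"ay":29.7,"az":0,"claw":-1},{"tx":-603,"ty":100,"tz":567,"ax":0,"ay":29.7,"az":0,"claw":-1},{"tx":-603,"ty":100,"tz":567,"ax":0,"ay":29.7,"az":0,"claw":-1}])

```text
time: 2.68
ee_pos: [0.5056, 0.2571, 0.1318]
tcp_rot: [-1.57, 0.0, -1.668]
contact_force: [0.2, -0.3, 0.8]
grip_width: -0.0001
```

```bash
python3 mv.py .506 .258 .009 -95.5
```

```text
t 2.67 p [0.5056 0.2571 0.1318] rot [-8.997e+01  1.000e-02 -9.555e+01] F [ 0.24 -0.35  0.76] M [ 0.033  0.021 -0.026] w -0.0001
{'t': array([ -0.9, 122.8,   0.2]), 'a': array([-0.03, -0.05, -0.01])}
```

Emit:
jog_arm(steps=[{"tx":0,"ty":62,"tz":0,"ax":0,"ay":0,"az":0,"claw":-1},{"tx":0,"ty":110,"tz":0,"ax":0,"ay":0,"az":0,"claw":-1},{"tx":0,"ty":123,"tz":0,"ax":0,"ay":0,"az":0,"claw":-1},{"tx":0,"ty":123,"tz":8,"ax":0,"ay":0,"az":0,"claw":-1},{"tx":0,"ty":123,"tz":16,"ax":0,"ay":0,"az":0,"claw":-1},{"tx":0,"ty":123,"tz":22,"ax":0,"ay":0,"az":0,"claw":-1},{"tx":0,"ty":123,"tz":28,"ax":0,"ay":0,"az":0,"claw":-1},{"tx":0,"ty":123,"tz":34,"ax":0,"ay":0,"az":0,"claw":-1},{"tx":0,"ty":123,"tz":40,"ax":0,"ay":0,"az":0,"claw":-1},{"tx":0,"ty":123,"tz":43,"ax":0,"ay":0,"az":0,"claw":-1},{"tx":0,"ty":123,"tz":45,"ax":0,"ay":0,"az":0,"claw":-1}])

```text
time: 4.05
ee_pos: [0.5504, 0.2539, 0.0083]
tcp_rot: [-1.571, 0.0, -1.666]
contact_force: [-2.8, 0.6, 1.6]
grip_width: -0.0001
```

```bash
cat > bl.py <<'E'
from h import *
import sys
im=read_camera("top"); save(im,sys.argv[1]+"t.png",(130,160,240,265),6)
im=read_camera("side"); save(im,sys.argv[1]+"s.png",(125,195,240,305),5)
E
python3 mv.py; python3 bl.py b1
```

```text
t 4.05 p [0.5504 0.2539 0.0083] rot [-90.01   0.   -95.48] F [-2.83  0.62  1.55] M [ 0.023  0.384 -0.005] w -0.0001
```

View pics/b1t.png

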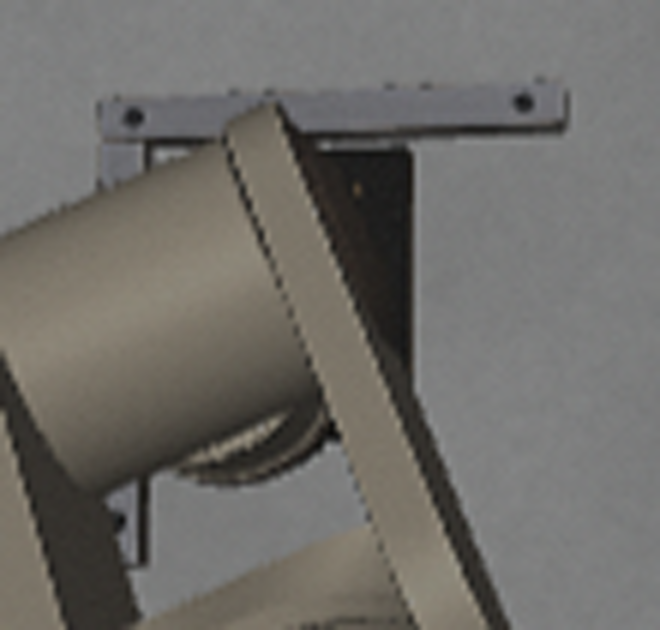

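View pics/b1s.png

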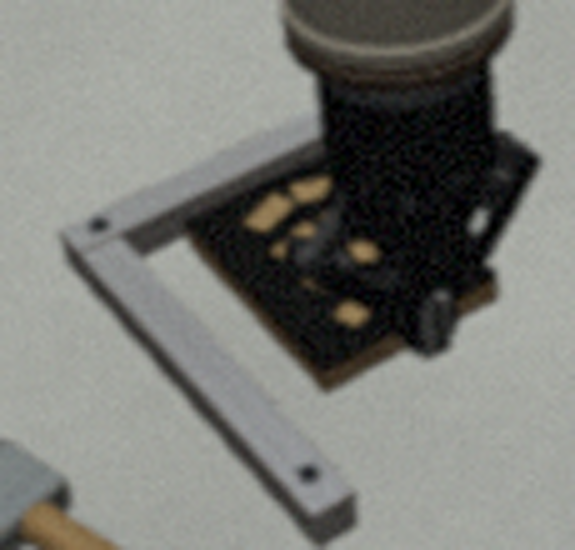

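Emit:
jog_arm(steps=[{"tx":0,"ty":0,"tz":2,"ax":0,"ay":0,"az":0,"claw":-1},{"tx":0,"ty":0,"tz":4,"ax":0,"ay":0,"az":0,"claw":-1},{"tx":0,"ty":0,"tz":5,"ax":0,"ay":0,"az":0,"claw":-1}])

```text
time: 4.53
ee_pos: [0.5554, 0.2534, 0.0083]
tcp_rot: [-1.571, 0.0, -1.666]
contact_force: [-1.3, 0.3, -0.5]
grip_width: -0.0004
```

Emit:
jog_arm(steps=[{"tx":0,"ty":0,"tz":1,"ax":0,"ay":0,"az":0,"claw":-1},{"tx":0,"ty":0,"tz":2,"ax":0,"ay":0,"az":0,"claw":-1}])

```text
time: 4.78
ee_pos: [0.5568, 0.2533, 0.0082]
tcp_rot: [-1.572, -0.0, -1.666]
contact_force: [-10.0, -0.4, 5.6]
grip_width: 0.0001
```

Emit:
jog_arm(steps=[{"tx":0,"ty":0,"tz":1,"ax":0,"ay":0,"az":0,"claw":-1},{"tx":0,"ty":0,"tz":1,"ax":0,"ay":0,"az":0,"claw":-1}])

```text
time: 5.03
ee_pos: [0.5569, 0.2532, 0.0082]
tcp_rot: [-1.574, -0.001, -1.666]
contact_force: [-13.4, -0.5, 7.3]
grip_width: -0.0002
```

Emit:
jog_arm(steps=[{"tx":0,"ty":0,"tz":-10,"ax":0,"ay":0,"az":0,"claw":-1},{"tx":0,"ty":-45,"tz":-10,"ax":0,"ay":0,"az":0,"claw":-1},{"tx":45,"ty":-50,"tz":25,"ax":0,"ay":0,"az":0,"claw":-1},{"tx":90,"ty":-50,"tz":60,"ax":0,"ay":0,"az":0,"claw":-1},{"tx":95,"ty":-45,"tz":72,"ax":0,"ay":0,"az":0,"claw":-1},{"tx":95,"ty":0,"tz":72,"ax":0,"ay":0,"az":0,"claw":-1},{"tx":95,"ty":0,"tz":72,"ax":0,"ay":0,"az":0,"claw":-1}])

```text
time: 5.9
ee_pos: [0.6187, 0.1519, 0.0053]
tcp_rot: [-1.576, -0.001, -1.666]
contact_force: [-0.8, 0.1, 0.5]
grip_width: -0.0001
```

```bash
python3 mv.py; python3 bl.py b2
```

```text
t 5.9 p [0.6187 0.1519 0.0053] rot [-9.032e+01 -6.000e-02 -9.547e+01] F [-0.8   0.09  0.52] M [ 0.02   0.054 -0.012] w -0.0001
```

View pics/b2s.png

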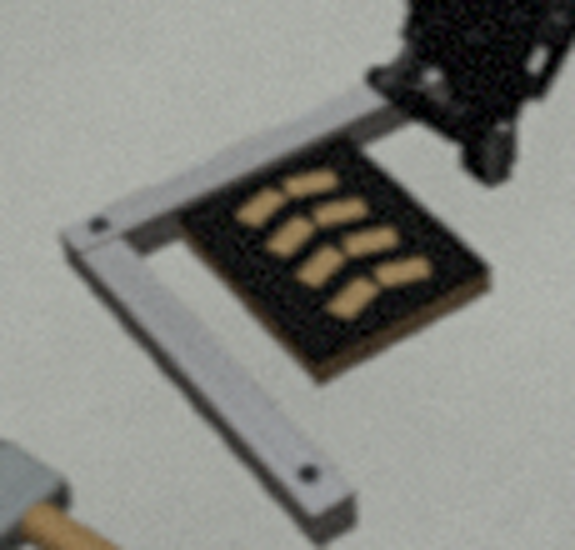

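View pics/b2t.png

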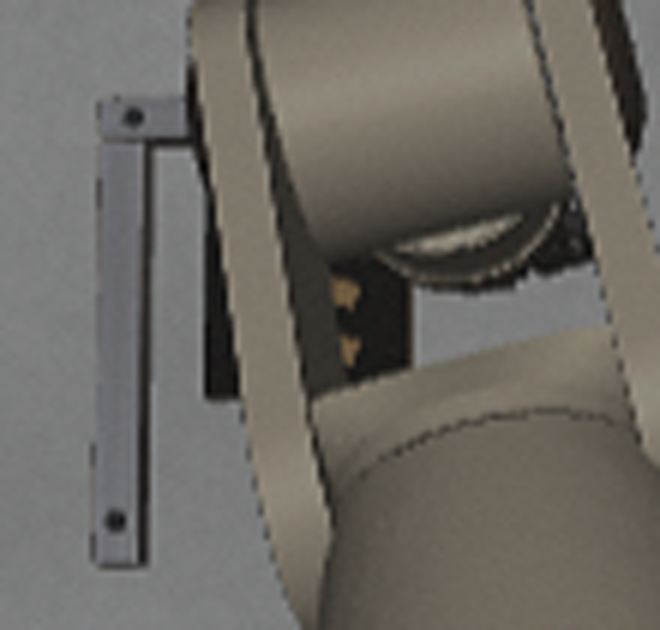

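Emit:
jog_arm(steps=[{"tx":-10,"ty":-2,"tz":0,"ax":0,"ay":0,"az":0,"claw":-1},{"tx":-20,"ty":-2,"tz":0,"ax":0,"ay":0,"az":0,"claw":-1},{"tx":-27,"ty":-2,"tz":0,"ax":0,"ay":0,"az":0,"claw":-1},{"tx":-33,"ty":-2,"tz":0,"ax":0,"ay":0,"az":0,"claw":-1},{"tx":-39,"ty":-2,"tz":0,"ax":0,"ay":0,"az":0,"claw":-1},{"tx":-45,"ty":-2,"tz":0,"ax":0,"ay":0,"az":0,"claw":-1},{"tx":-50,"ty":-2,"tz":0,"ax":0,"ay":0,"az":0,"claw":-1}])

```text
time: 6.88
ee_pos: [0.6258, 0.2017, 0.0103]
tcp_rot: [-1.571, -0.0, -1.666]
contact_force: [-0.2, -2.0, 1.9]
grip_width: 0.0001
```

```bash
python3 mv.py; python3 bl.py b3
```

```text
t 6.88 p [0.6258 0.2017 0.0103] rot [-90.    -0.   -95.48] F [-0.18 -1.97  1.95] M [-0.387  0.029  0.02 ] w 0.0001
```

View pics/b3s.png

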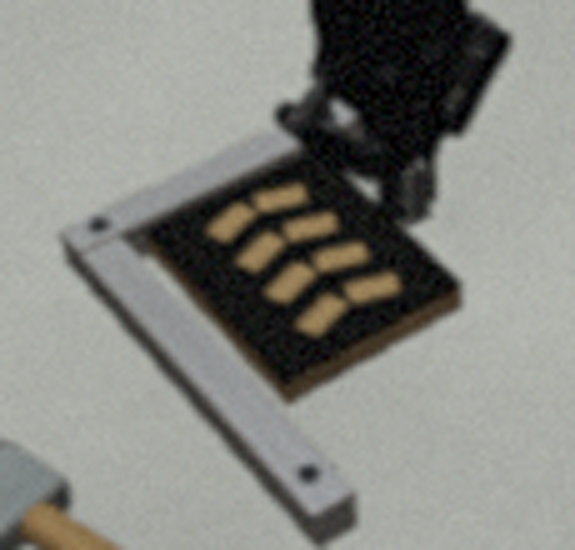

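Emit:
jog_arm(steps=[{"tx":-2,"ty":1,"tz":0,"ax":0,"ay":0,"az":0,"claw":-1},{"tx":-4,"ty":1,"tz":0,"ax":0,"ay":0,"az":0,"claw":-1},{"tx":-6,"ty":1,"tz":0,"ax":0,"ay":0,"az":0,"claw":-1}])

```text
time: 7.35
ee_pos: [0.6267, 0.2069, 0.0099]
tcp_rot: [-1.57, -0.0, -1.667]
contact_force: [-1.3, -6.4, 7.3]
grip_width: 0.0002
```

Emit:
jog_arm(steps=[{"tx":-2,"ty":0,"tz":0,"ax":0,"ay":0,"az":0,"claw":-1},{"tx":-3,"ty":0,"tz":0,"ax":0,"ay":0,"az":0,"claw":-1}])

```text
time: 7.6
ee_pos: [0.627, 0.2099, 0.0099]
tcp_rot: [-1.57, -0.0, -1.667]
contact_force: [-0.3, -7.1, 8.1]
grip_width: 0.0002
```

Emit:
jog_arm(steps=[{"tx":-1,"ty":0,"tz":0,"ax":0,"ay":0,"az":0,"claw":-1},{"tx":-2,"ty":0,"tz":0,"ax":0,"ay":0,"az":0,"claw":-1}])

```text
time: 7.85
ee_pos: [0.6272, 0.2119, 0.0099]
tcp_rot: [-1.57, -0.0, -1.667]
contact_force: [-0.0, -5.2, 7.7]
grip_width: 0.0002
```

```bash
python3 bl.py b4
```

```text
(no output)
```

View pics/b4s.png

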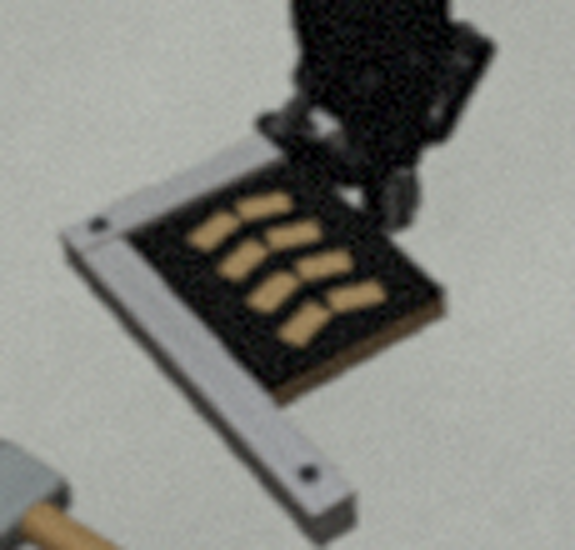

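Emit:
jog_arm(steps=[{"tx":-1,"ty":-1,"tz":0,"ax":0,"ay":0,"az":0,"claw":-1},{"tx":-2,"ty":-1,"tz":0,"ax":0,"ay":0,"az":0,"claw":-1}])

```text
time: 8.2
ee_pos: [0.6269, 0.2144, 0.0103]
tcp_rot: [-1.571, 0.0, -1.667]
contact_force: [0.1, -2.8, 1.9]
grip_width: 0.0003
```

Emit:
jog_arm(steps=[{"tx":-1,"ty":0,"tz":0,"ax":0,"ay":0,"az":0,"claw":-1},{"tx":-1,"ty":0,"tz":0,"ax":0,"ay":0,"az":0,"claw":-1}])

```text
time: 8.45
ee_pos: [0.6272, 0.2151, 0.0103]
tcp_rot: [-1.571, -0.001, -1.666]
contact_force: [1.2, -6.1, 1.5]
grip_width: -0.0003
```

Emit:
jog_arm(steps=[{"tx":-1,"ty":0,"tz":0,"ax":0,"ay":0,"az":0,"claw":-1},{"tx":-1,"ty":0,"tz":0,"ax":0,"ay":0,"az":0,"claw":-1}])

```text
time: 8.7
ee_pos: [0.6276, 0.2155, 0.0103]
tcp_rot: [-1.57, -0.001, -1.667]
contact_force: [2.9, -10.5, 2.2]
grip_width: -0.0
```

Emit:
jog_arm(steps=[{"tx":-1,"ty":0,"tz":0,"ax":0,"ay":0,"az":0,"claw":-1},{"tx":-1,"ty":0,"tz":0,"ax":0,"ay":0,"az":0,"claw":-1}])

```text
time: 8.95
ee_pos: [0.6277, 0.2158, 0.0104]
tcp_rot: [-1.57, -0.002, -1.667]
contact_force: [2.0, -16.7, 3.2]
grip_width: 0.0001
```

```bash
python3 mv.py; python3 bl.py b5
```

```text
t 8.95 p [0.6277 0.2158 0.0104] rot [-89.97  -0.14 -95.5 ] F [  2.02 -16.71   3.23] M [-2.669 -0.31  -0.004] w 0.0001
```

View pics/b5s.png

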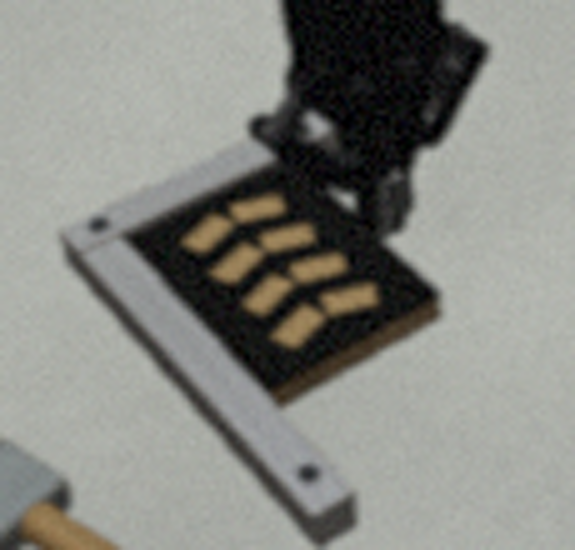

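View pics/b5t.png

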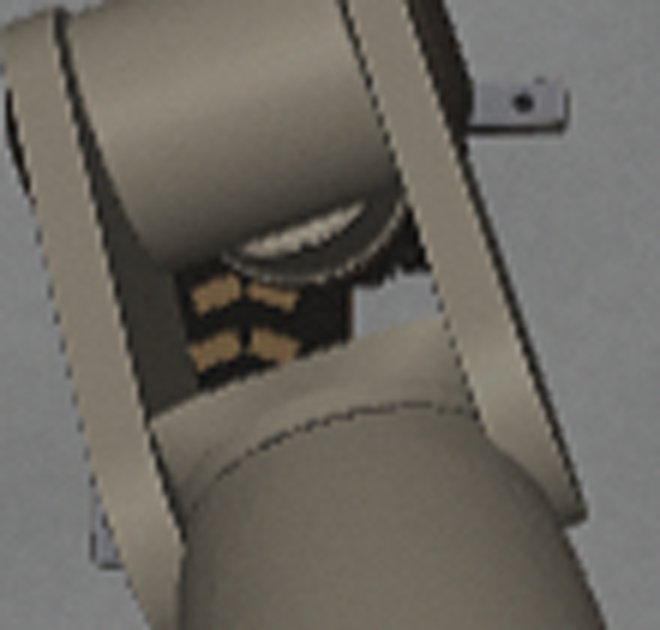

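Emit:
jog_arm(steps=[{"tx":10,"ty":0,"tz":0,"ax":0,"ay":0,"az":0,"claw":-1},{"tx":12,"ty":-45,"tz":0,"ax":0,"ay":0,"az":0,"claw":-1},{"tx":-20,"ty":-50,"tz":-45,"ax":0,"ay":0,"az":0,"claw":-1},{"tx":-55,"ty":-50,"tz":-90,"ax":0,"ay":0,"az":0,"claw":-1},{"tx":-58,"ty":-40,"tz":-95,"ax":0,"ay":0,"az":0,"claw":-1},{"tx":-58,"ty":-2,"tz":-95,"ax":0,"ay":0,"az":0,"claw":-1},{"tx":-58,"ty":-2,"tz":-88,"ax":0,"ay":0,"az":0,"claw":-1},{"tx":-58,"ty":-2,"tz":-82,"ax":0,"ay":0,"az":0,"claw":-1},{"tx":-58,"ty":-2,"tz":-78,"ax":0,"ay":0,"az":0,"claw":-1}])

```text
time: 10.18
ee_pos: [0.5565, 0.2825, 0.0136]
tcp_rot: [-1.569, 0.001, -1.667]
contact_force: [0.5, 0.2, 0.3]
grip_width: 0.0003
```

Emit:
jog_arm(steps=[{"tx":0,"ty":0,"tz":2,"ax":0,"ay":0,"az":0,"claw":-1},{"tx":0,"ty":0,"tz":3,"ax":0,"ay":0,"az":0,"claw":-1}])

```text
time: 10.42
ee_pos: [0.5583, 0.2823, 0.0127]
tcp_rot: [-1.57, 0.0, -1.666]
contact_force: [-0.5, 0.5, 1.0]
grip_width: -0.0002
```

Emit:
jog_arm(steps=[{"tx":0,"ty":0,"tz":1,"ax":0,"ay":0,"az":0,"claw":-1},{"tx":0,"ty":0,"tz":2,"ax":0,"ay":0,"az":0,"claw":-1}])

```text
time: 10.68
ee_pos: [0.56, 0.2822, 0.0124]
tcp_rot: [-1.571, 0.0, -1.666]
contact_force: [-5.0, -0.3, 1.1]
grip_width: -0.0
```

Emit:
jog_arm(steps=[{"tx":0,"ty":0,"tz":1,"ax":0,"ay":0,"az":0,"claw":-1},{"tx":0,"ty":0,"tz":2,"ax":0,"ay":0,"az":0,"claw":-1}])

```text
time: 10.92
ee_pos: [0.5603, 0.2821, 0.0122]
tcp_rot: [-1.575, -0.0, -1.666]
contact_force: [-19.4, 1.6, 12.0]
grip_width: 0.0001
```

Emit:
jog_arm(steps=[{"tx":0,"ty":0,"tz":-20,"ax":0,"ay":0,"az":0,"claw":-1},{"tx":0,"ty":-50,"tz":-20,"ax":0,"ay":0,"az":0,"claw":-1},{"tx":60,"ty":-90,"tz":-40,"ax":0,"ay":0,"az":0,"claw":-1},{"tx":120,"ty":-90,"tz":-50,"ax":0,"ay":0,"az":0,"claw":-1},{"tx":180,"ty":-90,"tz":-50,"ax":0,"ay":0,"az":0,"claw":-1},{"tx":240,"ty":-90,"tz":-50,"ax":0,"ay":0,"az":0,"claw":0.5}])

```text
time: 11.68
ee_pos: [0.4892, 0.0499, 0.1028]
tcp_rot: [-1.57, 0.0, -1.666]
contact_force: [1.9, 0.4, -0.1]
grip_width: 0.0175
```

```bash
python3 mv.py; python3 bl.py b6
```

```text
t 11.68 p [0.4892 0.0499 0.1028] rot [-8.994e+01  1.000e-02 -9.544e+01] F [ 1.87  0.39 -0.1 ] M [ 0.025 -0.018  0.012] w 0.0175
```

View pics/b6s.png

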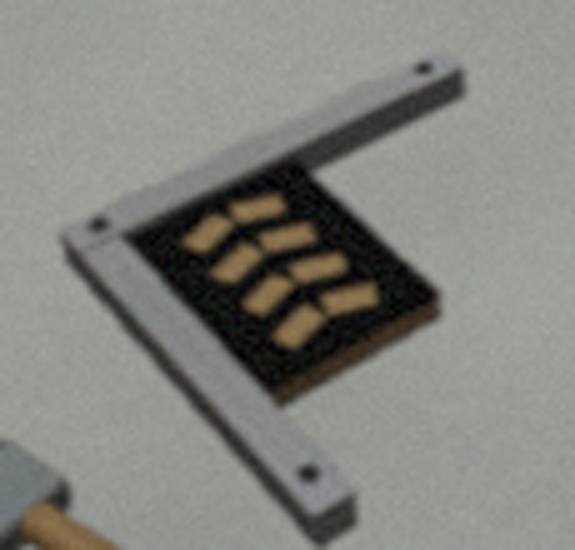

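View pics/b6t.png

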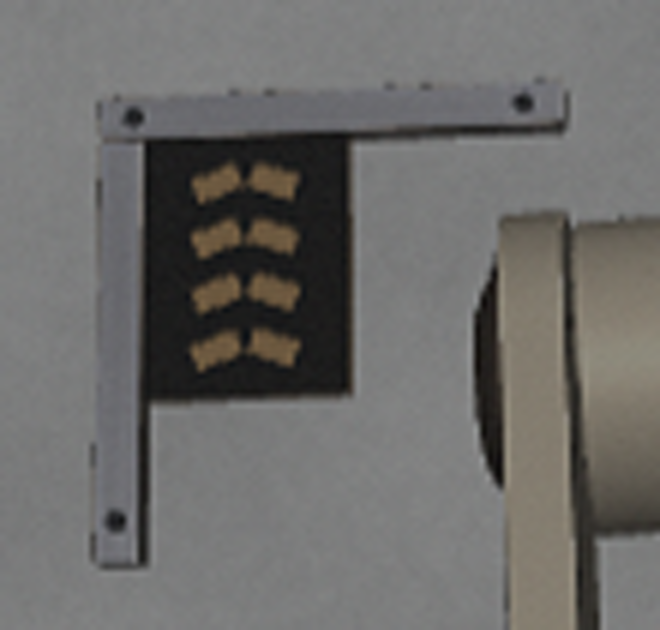

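```bash
python3 - <<'E'
from h import *
def up(U,s,ox,oy): return (np.array(U,float)+.5)/s-.5+[ox,oy]
ang=lambda a,b: np.degrees(np.arctan2((b-a)[1],(b-a)[0]))
# edge localisation in full image: gradient row-wise
im=read_camera("top").astype(float); g=im.mean(2)
def sub_edge_cols(rows,c0,c1,sign):
    P=[]
    for r in rows:
        d=np.diff(cv2.GaussianBlur(g[r:r+1,c0:c1],(3,1),0)[0])*sign; d=np.clip(d,0,None); k=d.argmax(); w=d[max(k-2,0):k+3]; P.append((c0+.5+(np.arange(max(k-2,0),max(k-2,0)+len(w))*w).sum()/w.sum(),r))
    return np.array(P)
def sub_edge_rows(cols,r0,r1,sign):
    P=[]
    for c in cols:
        d=np.diff(g[r0:r1,c])*sign; d=np.clip(d,0,None); k=d.argmax(); w=d[max(k-2,0):k+3]; P.append((c,r0+.5+(np.arange(max(k-2,0),max(k-2,0)+len(w))*w).sum()/w.sum()))
    return np.array(P)
def line(P):
    vx,vy,x,y=cv2.fitLine(P[:,:2].astype(np.float32),cv2.DIST_HUBER,0,.01,.01).ravel(); return np.degrees(np.arctan(vy/vx)),(x,y)
for n,P,z in(("block right",sub_edge_cols(range(185,224),182,196,1),.018),("block near",sub_edge_rows(range(157,187),220,234,1),.018),
 ("fence far outer",sub_edge_rows(range(150,222),168,180,1),.024),("fence left outer",sub_edge_cols(range(180,252),140,151,1),.024),("far inner free",sub_edge_rows(range(192,222),176,186,-1),.024)):
    print(n,line(back("top",P,z)))
E
```

```text
block right (np.float32(-5.318038), (np.float32(0.63145643), np.float32(0.22204766)))
block near (np.float32(84.56129), (np.float32(0.56976587), np.float32(0.27895376)))
fence far outer (np.float32(80.57707), (np.float32(0.7209817), np.float32(0.21997549)))
fence left outer (np.float32(nan), (np.float32(0.0), np.float32(0.0)))
far inner free (np.float32(83.39935), (np.float32(0.69124806), np.float32(0.15553589)))<stdin>:9: RuntimeWarning: invalid value encountered in scalar divide
<stdin>:17: RuntimeWarning: invalid value encountered in scalar divide
```

```bash
python3 mv.py .502 -.086 .010 -90.6
```

```text
t 11.82 p [0.4897 0.0491 0.1027] rot [-8.996e+01 -1.000e-02 -9.572e+01] F [0.99 0.36 0.41] M [ 0.047 -0.009  0.005] w 0.0393
{'t': array([133.2,  92.7,  25.7]), 'a': array([-0.04, -5.12,  0.01])}
```

Emit:
jog_arm(steps=[{"tx":60,"ty":0,"tz":12,"ax":0,"ay":-5.1,"az":0,"claw":1},{"tx":120,"ty":0,"tz":25.5,"ax":0,"ay":-5.1,"az":0,"claw":1},{"tx":133,"ty":0,"tz":25.5,"ax":0,"ay":-5.1,"az":0,"claw":1},{"tx":133,"ty":0,"tz":25.5,"ax":0,"ay":-5.1,"az":0,"claw":1}])

```text
time: 12.32
ee_pos: [0.5025, -0.0829, 0.1021]
tcp_rot: [-1.571, 0.001, -1.578]
contact_force: [0.7, 0.1, -0.3]
grip_width: 0.0853
```

```bash
python3 mv.py .502 -.086 .010 -90.6; python3 - <<'E'
from h import *
save(read_camera("side"),"c1s.png",(270,100,440,260),4); save(read_camera("top"),"c1t.png",(250,150,430,280),4)
E
```

```text
t 12.32 p [ 0.5025 -0.0829  0.1021] rot [-9.002e+01  3.000e-02 -9.042e+01] F [ 0.74  0.15 -0.3 ] M [0.028 0.007 0.054] w 0.0853
{'t': array([ 3.2, 92.1, -0.5]), 'a': array([ 0.02,  0.18, -0.03])}
```

View pics/c1s.png

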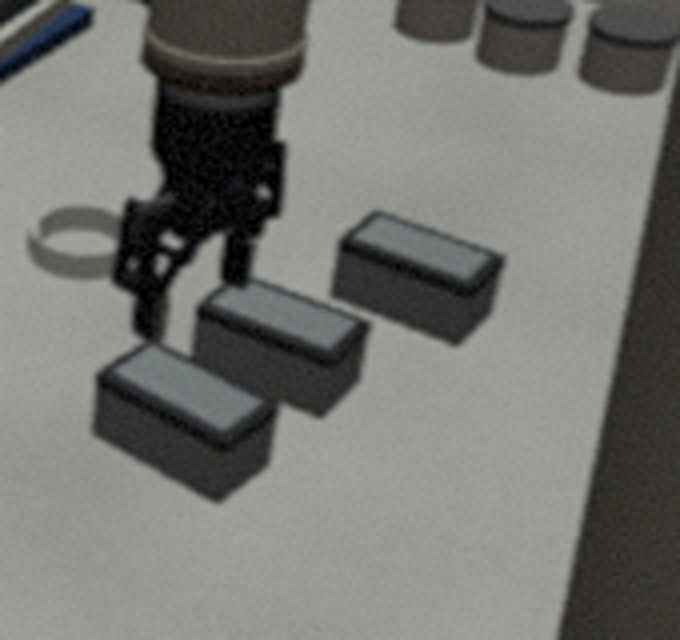

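```bash
python3 - <<'E'
from h import *
print((proj("side",[[.5025,-.083,.113],[.5025,-.0405,.113],[.5025,-.1255,.113],[.502,-.086,.054]])-[270,100])*4)
E
```

```text
[[189.1241441  313.68506712]
 [149.01245002 339.89877075]
 [227.3669803  288.69269526]
 [183.94614495 384.89844408]]
```

Emit:
jog_arm(steps=[{"tx":1,"ty":40,"tz":0,"ax":0,"ay":0,"az":0,"claw":1},{"tx":1,"ty":75,"tz":0,"ax":0,"ay":0,"az":0,"claw":1},{"tx":1,"ty":90,"tz":0,"ax":0,"ay":0,"az":0,"claw":1},{"tx":1,"ty":90,"tz":0,"ax":0,"ay":0,"az":0,"claw":1},{"tx":1,"ty":90,"tz":0,"ax":0,"ay":0,"az":0,"claw":-1},{"tx":1,"ty":90,"tz":0,"ax":0,"ay":0,"az":0,"claw":-1},{"tx":1,"ty":90,"tz":0,"ax":0,"ay":0,"az":0,"claw":-1},{"tx":1,"ty":90,"tz":0,"ax":0,"ay":0,"az":0,"claw":-1}], force=35)

```text
time: 13.42
ee_pos: [0.5032, -0.0843, 0.0137]
tcp_rot: [-1.569, -0.0, -1.577]
contact_force: [-0.4, 2.4, 5.3]
grip_width: 0.0596
```

```bash
python3 mv.py
```

```text
t 13.43 p [ 0.5032 -0.0843  0.0137] rot [-8.988e+01 -2.000e-02 -9.038e+01] F [-0.36  2.4   5.31] M [0.242 0.086 0.06 ] w 0.0596
```

```bash
cat > fm.py <<'E'
from h import *
import sys
n=int(sys.argv[1]) if len(sys.argv)>1 else 8
S=[]
for i in range(n):
    o=get_obs(); R=Ro.from_euler("xyz",o["tcp_rot"]); S.append(np.r_[R.inv().apply(o["moment"]),o["contact_force"],np.degrees(R.as_euler("xyz"))[0]]); read_camera("top")
S=np.array(S); print("t",round(o["time"],2),"w",round(o["grip_width"],4),"p",np.round(o["ee_pos"],4),"roll",S[:,6].mean().round(2))
print("Mtool mean",S[:,:3].mean(0).round(4),"sd",S[:,:3].std(0).round(4),"F",S[:,3:6].mean(0).round(2)); print("Mx",S[:,0].round(3))
E
```

Emit:
jog_arm(steps=[{"tx":0,"ty":-40,"tz":0,"ax":0,"ay":0,"az":0,"claw":-1},{"tx":0,"ty":-90,"tz":0,"ax":0,"ay":0,"az":0,"claw":-1},{"tx":0,"ty":-90,"tz":0,"ax":7,"ay":0,"az":0,"claw":-1},{"tx":0,"ty":-90,"tz":0,"ax":14,"ay":0,"az":0,"claw":-1},{"tx":0,"ty":-90,"tz":0,"ax":14,"ay":0,"az":0,"claw":-1},{"tx":0,"ty":-90,"tz":0,"ax":14,"ay":0,"az":0,"claw":-1},{"tx":0,"ty":-90,"tz":0,"ax":14,"ay":0,"az":0,"claw":-1},{"tx":0,"ty":-90,"tz":0,"ax":14,"ay":0,"az":0,"claw":-1},{"tx":0,"ty":-90,"tz":0,"ax":14,"ay":0,"az":0,"claw":-1}])

```text
time: 14.55
ee_pos: [0.5026, -0.0842, 0.1021]
tcp_rot: [-1.327, 0.0, -1.577]
contact_force: [0.2, 0.2, -2.3]
grip_width: 0.0595
```

```bash
python3 fm.py 8
```

```text
t 14.9 w 0.0597 p [ 0.5025 -0.0843  0.1023] roll -76.02
Mtool mean [-0.1853 -0.0152 -0.0099] sd [0.0291 0.0245 0.021 ] F [-0.07  0.23 -2.12]
Mx [-0.219 -0.171 -0.202 -0.214 -0.202 -0.187 -0.126 -0.162]
```

Emit:
jog_arm(steps=[{"tx":0,"ty":0,"tz":0,"ax":-10,"ay":0,"az":0,"claw":-1},{"tx":0,"ty":0,"tz":0,"ax":-20,"ay":0,"az":0,"claw":-1},{"tx":0,"ty":0,"tz":0,"ax":-28,"ay":0,"az":0,"claw":-1},{"tx":0,"ty":0,"tz":0,"ax":-28,"ay":0,"az":0,"claw":-1},{"tx":0,"ty":0,"tz":0,"ax":-28,"ay":0,"az":0,"claw":-1}])

```text
time: 15.58
ee_pos: [0.5023, -0.0842, 0.1021]
tcp_rot: [-1.813, 0.0, -1.577]
contact_force: [-0.3, 0.1, -1.7]
grip_width: 0.0596
```

```bash
python3 fm.py 15
```

```text
t 16.27 w 0.0596 p [ 0.5025 -0.0843  0.1023] roll -103.93
Mtool mean [ 0.1917 -0.0018  0.0072] sd [0.026  0.028  0.0239] F [ 0.14  0.07 -1.86]
Mx [0.175 0.211 0.239 0.134 0.193 0.174 0.201 0.206 0.219 0.19  0.197 0.162
 0.168 0.223 0.182]
```

Emit:
jog_arm(steps=[{"tx":0,"ty":0,"tz":0,"ax":6,"ay":0,"az":0,"claw":-1},{"tx":0,"ty":0,"tz":0,"ax":11,"ay":0,"az":0,"claw":-1},{"tx":0,"ty":0,"tz":0,"ax":13.5,"ay":0,"az":0,"claw":-1},{"tx":0,"ty":0,"tz":0,"ax":13.5,"ay":0,"az":0,"claw":-1}])

```text
time: 16.82
ee_pos: [0.5021, -0.0843, 0.1026]
tcp_rot: [-1.579, -0.0, -1.578]
contact_force: [0.4, -0.2, -2.0]
grip_width: 0.0597
```

```bash
python3 fm.py 12
```

```text
t 17.38 w 0.0596 p [ 0.5025 -0.0843  0.1022] roll -90.54
Mtool mean [ 0.0149 -0.001  -0.0249] sd [0.0282 0.0315 0.0271] F [ 0.25  0.08 -2.  ]
Mx [ 0.007  0.038 -0.023  0.054 -0.008 -0.003  0.019  0.053  0.025  0.05
 -0.03  -0.004]
```

Emit:
jog_arm(steps=[{"tx":0,"ty":0,"tz":0,"ax":8,"ay":0,"az":0,"claw":-1},{"tx":0,"ty":0,"tz":0,"ax":14.5,"ay":0,"az":0,"claw":-1},{"tx":0,"ty":0,"tz":0,"ax":14.5,"ay":0,"az":0,"claw":-1},{"tx":0,"ty":0,"tz":0,"ax":14.5,"ay":0,"az":0,"claw":-1},{"tx":0,"ty":0,"tz":0,"ax":14.5,"ay":0,"az":0,"claw":-1},{"tx":0,"ty":0,"tz":0,"ax":14.5,"ay":0,"az":0,"claw":-1},{"tx":0,"ty":0,"tz":0,"ax":8,"ay":0,"az":0,"claw":-1},{"tx":0,"ty":0,"tz":0,"ax":4,"ay":0,"az":0,"claw":-1},{"tx":0,"ty":0,"tz":0,"ax":1,"ay":0,"az":0,"claw":-1},{"tx":0,"ty":0,"tz":0,"ax":1,"ay":0,"az":0,"claw":-1}])

```text
time: 18.68
ee_pos: [0.503, -0.0842, 0.1019]
tcp_rot: [-1.563, 0.0, -1.577]
contact_force: [0.0, 0.1, -2.1]
grip_width: 0.0595
```

```bash
python3 fm.py 12
```

```text
t 19.23 w 0.0597 p [ 0.5024 -0.0843  0.1024] roll -89.48
Mtool mean [-0.0071  0.0071 -0.0045] sd [0.0285 0.0338 0.0232] F [-0.13 -0.06 -2.12]
Mx [-0.05  -0.019 -0.004  0.013  0.027 -0.041  0.025  0.031 -0.007 -0.056
 -0.01   0.004]
```

Emit:
jog_arm(steps=[{"tx":0,"ty":40,"tz":0,"ax":-0.5,"ay":0,"az":0,"claw":-1},{"tx":0,"ty":75,"tz":0,"ax":-0.5,"ay":0,"az":0,"claw":-1},{"tx":0,"ty":86,"tz":0,"ax":-0.5,"ay":0,"az":0,"claw":-1},{"tx":0,"ty":88,"tz":0,"ax":-0.5,"ay":0,"az":0,"claw":-1},{"tx":0,"ty":88.5,"tz":0,"ax":-0.5,"ay":0,"az":0,"claw":-1},{"tx":0,"ty":88.5,"tz":0,"ax":-0.5,"ay":0,"az":0,"claw":-1}])

```text
time: 20.02
ee_pos: [0.5038, -0.0844, 0.0148]
tcp_rot: [-1.569, -0.0, -1.577]
contact_force: [-0.1, 0.2, -2.6]
grip_width: 0.0596
```

```bash
python3 mv.py
```

```text
t 20.02 p [ 0.5038 -0.0844  0.0148] rot [-8.991e+01 -2.000e-02 -9.038e+01] F [-0.15  0.19 -2.64] M [-0.013 -0.024  0.037] w 0.0596
```

Emit:
jog_arm(steps=[{"tx":0,"ty":1.5,"tz":0,"ax":0,"ay":0,"az":0,"claw":-1},{"tx":0,"ty":1.5,"tz":0,"ax":0,"ay":0,"az":0,"claw":-1},{"tx":0,"ty":1.5,"tz":0,"ax":0,"ay":0,"az":0,"claw":1},{"tx":0,"ty":1.5,"tz":0,"ax":0,"ay":0,"az":0,"claw":1},{"tx":0,"ty":1.5,"tz":0,"ax":0,"ay":0,"az":0,"claw":1},{"tx":0,"ty":-40,"tz":0,"ax":0,"ay":0,"az":0,"claw":1},{"tx":0,"ty":-88,"tz":0,"ax":0,"ay":0,"az":0,"claw":1}])

```text
time: 20.9
ee_pos: [0.5027, -0.0841, 0.1023]
tcp_rot: [-1.573, 0.001, -1.577]
contact_force: [-0.7, 0.1, -0.2]
grip_width: 0.0854
```

```bash
python3 mv.py .507 -.209 .10 -84
```

```text
t 20.9 p [ 0.5027 -0.0841  0.1023] rot [-9.010e+01  4.000e-02 -9.038e+01] F [-0.66  0.12 -0.24] M [ 0.055 -0.006  0.002] w 0.0854
{'t': array([124.8,   2.2,   5.1]), 'a': array([ 0.1 , -6.38, -0.04])}
```

Emit:
jog_arm(steps=[{"tx":60,"ty":0,"tz":3,"ax":0,"ay":-6.4,"az":0,"claw":1},{"tx":115,"ty":0,"tz":5,"ax":0,"ay":-6.4,"az":0,"claw":1},{"tx":125,"ty":0,"tz":5,"ax":0,"ay":-6.4,"az":0,"claw":1},{"tx":125,"ty":40,"tz":5,"ax":0,"ay":-6.4,"az":0,"claw":1},{"tx":125,"ty":75,"tz":5,"ax":0,"ay":-6.4,"az":0,"claw":1},{"tx":125,"ty":88.5,"tz":5,"ax":0,"ay":-6.4,"az":0,"claw":1},{"tx":125,"ty":88.5,"tz":5,"ax":0,"ay":-6.4,"az":0,"claw":1},{"tx":125,"ty":88.5,"tz":5,"ax":0,"ay":-6.4,"az":0,"claw":-1},{"tx":125,"ty":88.5,"tz":5,"ax":0,"ay":-6.4,"az":0,"claw":-1},{"tx":125,"ty":88.5,"tz":5,"ax":0,"ay":-6.4,"az":0,"claw":-1},{"tx":125,"ty":88.5,"tz":5,"ax":0,"ay":-6.4,"az":0,"claw":-1}])

```text
time: 22.28
ee_pos: [0.5081, -0.2093, 0.0148]
tcp_rot: [-1.569, -0.001, -1.466]
contact_force: [-0.3, 3.2, 5.5]
grip_width: 0.0597
```

```bash
python3 mv.py
```

```text
t 22.27 p [ 0.5081 -0.2093  0.0148] rot [-8.990e+01 -4.000e-02 -8.397e+01] F [-0.35  3.18  5.47] M [ 0.747  0.075 -0.001] w 0.0597
```

Emit:
jog_arm(steps=[{"tx":0,"ty":-40,"tz":0,"ax":0,"ay":0,"az":0,"claw":-1},{"tx":0,"ty":-90,"tz":0,"ax":0,"ay":0,"az":0,"claw":-1},{"tx":0,"ty":-90,"tz":0,"ax":7,"ay":0,"az":0,"claw":-1},{"tx":0,"ty":-90,"tz":0,"ax":14,"ay":0,"az":0,"claw":-1},{"tx":0,"ty":-90,"tz":0,"ax":14,"ay":0,"az":0,"claw":-1},{"tx":0,"ty":-90,"tz":0,"ax":14,"ay":0,"az":0,"claw":-1},{"tx":0,"ty":-90,"tz":0,"ax":14,"ay":0,"az":0,"claw":-1},{"tx":0,"ty":-90,"tz":0,"ax":14,"ay":0,"az":0,"claw":-1},{"tx":0,"ty":-90,"tz":0,"ax":14,"ay":0,"az":0,"claw":-1}])

```text
time: 23.4
ee_pos: [0.5076, -0.2092, 0.1031]
tcp_rot: [-1.327, 0.0, -1.465]
contact_force: [0.6, 0.7, -6.0]
grip_width: 0.0593
```

```bash
python3 fm.py 6
```

```text
t 23.65 w 0.0594 p [ 0.5074 -0.2093  0.1032] roll -76.02
Mtool mean [-0.282  -0.0039 -0.0094] sd [0.046  0.0392 0.028 ] F [ 0.29 -0.16 -5.75]
Mx [-0.292 -0.356 -0.232 -0.255 -0.234 -0.323]
```

Emit:
jog_arm(steps=[{"tx":0,"ty":0,"tz":0,"ax":-6,"ay":0,"az":0,"claw":-1},{"tx":0,"ty":0,"tz":0,"ax":-11,"ay":0,"az":0,"claw":-1},{"tx":0,"ty":0,"tz":0,"ax":-13.5,"ay":0,"az":0,"claw":-1},{"tx":0,"ty":0,"tz":0,"ax":-13.5,"ay":0,"az":0,"claw":-1}])

```text
time: 24.2
ee_pos: [0.5079, -0.2091, 0.1031]
tcp_rot: [-1.562, 0.0, -1.465]
contact_force: [0.9, 0.7, -6.5]
grip_width: 0.0596
```

```bash
python3 fm.py 10
```

```text
t 24.65 w 0.0598 p [ 0.5073 -0.2094  0.1034] roll -89.46
Mtool mean [ 0.0447 -0.0037 -0.0126] sd [0.0369 0.0212 0.0299] F [ 0.25 -0.01 -5.67]
Mx [ 0.031 -0.001  0.048  0.066  0.047  0.025  0.068  0.072  0.113 -0.022]
```

Emit:
jog_arm(steps=[{"tx":0,"ty":0,"tz":0,"ax":-8,"ay":0,"az":0,"claw":-1},{"tx":0,"ty":0,"tz":0,"ax":-14.5,"ay":0,"az":0,"claw":-1},{"tx":0,"ty":0,"tz":0,"ax":-14.5,"ay":0,"az":0,"claw":-1},{"tx":0,"ty":0,"tz":0,"ax":-14.5,"ay":0,"az":0,"claw":-1},{"tx":0,"ty":0,"tz":0,"ax":-14.5,"ay":0,"az":0,"claw":-1},{"tx":0,"ty":0,"tz":0,"ax":-14.5,"ay":0,"az":0,"claw":-1}])

```text
time: 25.45
ee_pos: [0.5071, -0.2095, 0.1037]
tcp_rot: [-1.814, -0.0, -1.466]
contact_force: [0.7, -0.5, -5.0]
grip_width: 0.0597
```

```bash
python3 fm.py 6
```

```text
t 25.7 w 0.0598 p [ 0.5074 -0.2094  0.1034] roll -103.96
Mtool mean [0.2864 0.0005 0.0027] sd [0.0327 0.0281 0.0379] F [-0.04 -0.07 -5.49]
Mx [0.235 0.266 0.329 0.313 0.308 0.267]
```

Emit:
jog_arm(steps=[{"tx":0,"ty":0,"tz":0,"ax":6,"ay":0,"az":0,"claw":-1},{"tx":0,"ty":0,"tz":0,"ax":11,"ay":0,"az":0,"claw":-1},{"tx":0,"ty":0,"tz":0,"ax":13.5,"ay":0,"az":0,"claw":-1},{"tx":0,"ty":0,"tz":0,"ax":13.5,"ay":0,"az":0,"claw":-1}])

```text
time: 26.25
ee_pos: [0.5069, -0.2094, 0.1036]
tcp_rot: [-1.58, -0.0, -1.466]
contact_force: [1.3, -0.6, -6.3]
grip_width: 0.0599
```

```bash
python3 fm.py 10
```

```text
t 26.7 w 0.0592 p [ 0.5075 -0.2092  0.1031] roll -90.54
Mtool mean [ 0.0048 -0.0114  0.0004] sd [0.0358 0.0321 0.0256] F [ 0.43 -0.02 -5.68]
Mx [ 0.028  0.018  0.027 -0.028  0.017 -0.044 -0.007  0.     0.08  -0.042]
```

Emit:
jog_arm(steps=[{"tx":0,"ty":0,"tz":0,"ax":8,"ay":0,"az":0,"claw":-1},{"tx":0,"ty":0,"tz":0,"ax":14.5,"ay":0,"az":0,"claw":-1},{"tx":0,"ty":0,"tz":0,"ax":14.5,"ay":0,"az":0,"claw":-1},{"tx":0,"ty":0,"tz":0,"ax":14.5,"ay":0,"az":0,"claw":-1},{"tx":0,"ty":0,"tz":0,"ax":14.5,"ay":0,"az":0,"claw":-1},{"tx":0,"ty":0,"tz":0,"ax":14.5,"ay":0,"az":0,"claw":-1},{"tx":0,"ty":0,"tz":0,"ax":8,"ay":0,"az":0,"claw":-1},{"tx":0,"ty":0,"tz":0,"ax":4,"ay":0,"az":0,"claw":-1},{"tx":0,"ty":0,"tz":0,"ax":2,"ay":0,"az":0,"claw":-1}])

```text
time: 27.88
ee_pos: [0.508, -0.2091, 0.1031]
tcp_rot: [-1.546, 0.0, -1.465]
contact_force: [-0.3, -0.0, -6.2]
grip_width: 0.0595
```

```bash
python3 fm.py 18
```

```text
t 28.73 w 0.0597 p [ 0.5074 -0.2093  0.1033] roll -88.5
Mtool mean [ 0.0039 -0.0027  0.0148] sd [0.0359 0.0308 0.0287] F [ 0.09  0.05 -5.69]
Mx [ 0.01  -0.072  0.002  0.028 -0.031 -0.012  0.043 -0.042  0.002 -0.011
  0.003 -0.007  0.011  0.057 -0.018  0.09   0.025 -0.008]
```

Emit:
jog_arm(steps=[{"tx":0,"ty":0,"tz":0,"ax":-1.5,"ay":0,"az":0,"claw":-1},{"tx":0,"ty":0,"tz":0,"ax":-1.5,"ay":0,"az":0,"claw":-1}])

```text
time: 29.02
ee_pos: [0.5077, -0.2093, 0.1032]
tcp_rot: [-1.572, 0.0, -1.465]
contact_force: [0.8, -0.1, -5.7]
grip_width: 0.0597
```

Emit:
jog_arm(steps=[{"tx":0,"ty":40,"tz":0,"ax":0,"ay":0,"az":0,"claw":-1},{"tx":0,"ty":75,"tz":0,"ax":0,"ay":0,"az":0,"claw":-1},{"tx":0,"ty":86,"tz":0,"ax":0,"ay":0,"az":0,"claw":-1},{"tx":0,"ty":88.5,"tz":0,"ax":0,"ay":0,"az":0,"claw":-1},{"tx":0,"ty":90,"tz":0,"ax":0,"ay":0,"az":0,"claw":-1},{"tx":0,"ty":90,"tz":0,"ax":0,"ay":0,"az":0,"claw":-1}])

```text
time: 29.78
ee_pos: [0.5081, -0.2096, 0.0148]
tcp_rot: [-1.569, -0.001, -1.466]
contact_force: [-2.6, 1.4, 4.7]
grip_width: 0.0596
```

```bash
python3 mv.py
```

```text
t 29.77 p [ 0.5081 -0.2096  0.0148] rot [-8.991e+01 -6.000e-02 -8.398e+01] F [-2.56  1.42  4.69] M [0.624 0.565 0.052] w 0.0596
```

Contact with the table. Release, rise, and compute tin 3.

Emit:
jog_arm(steps=[{"tx":0,"ty":0,"tz":0,"ax":0,"ay":0,"az":0,"claw":1},{"tx":0,"ty":0,"tz":0,"ax":0,"ay":0,"az":0,"claw":1},{"tx":0,"ty":0,"tz":0,"ax":0,"ay":0,"az":0,"claw":1},{"tx":0,"ty":-40,"tz":0,"ax":0,"ay":0,"az":0,"claw":1},{"tx":0,"ty":-90,"tz":0,"ax":0,"ay":0,"az":0,"claw":1},{"tx":0,"ty":-90,"tz":0,"ax":0,"ay":0,"az":0,"claw":1}])

```text
time: 30.52
ee_pos: [0.509, -0.2102, 0.1071]
tcp_rot: [-1.566, -0.004, -1.466]
contact_force: [0.5, 0.3, -1.4]
grip_width: 0.0855
```

```bash
python3 mv.py .483 -.361 .102 -86.3
```

```text
t 30.52 p [ 0.509  -0.2102  0.1071] rot [-89.71  -0.21 -83.97] F [ 0.51  0.29 -1.4 ] M [-0.059 -0.004 -0.002] w 0.0855
{'t': array([147.2,   5.4, -41.7]), 'a': array([-0.29,  2.33,  0.2 ])}
```

Emit:
jog_arm(steps=[{"tx":55,"ty":0,"tz":-15,"ax":0,"ay":2.3,"az":0,"claw":1},{"tx":110,"ty":0,"tz":-30,"ax":0,"ay":2.3,"az":0,"claw":1},{"tx":148,"ty":0,"tz":-40,"ax":0,"ay":2.3,"az":0,"claw":1},{"tx":148,"ty":0,"tz":-40,"ax":0,"ay":2.3,"az":0,"claw":1},{"tx":148,"ty":40,"tz":-40,"ax":0,"ay":2.3,"az":0,"claw":1},{"tx":148,"ty":75,"tz":-40,"ax":0,"ay":2.3,"az":0,"claw":1},{"tx":148,"ty":89,"tz":-40,"ax":0,"ay":2.3,"az":0,"claw":1},{"tx":148,"ty":89,"tz":-40,"ax":0,"ay":2.3,"az":0,"claw":1},{"tx":148,"ty":89,"tz":-40,"ax":0,"ay":2.3,"az":0,"claw":-1},{"tx":148,"ty":89,"tz":-40,"ax":0,"ay":2.3,"az":0,"claw":-1},{"tx":148,"ty":89,"tz":-40,"ax":0,"ay":2.3,"az":0,"claw":-1},{"tx":148,"ty":89,"tz":-40,"ax":0,"ay":2.3,"az":0,"claw":-1}])

```text
time: 32.02
ee_pos: [0.4838, -0.361, 0.0158]
tcp_rot: [-1.569, -0.001, -1.506]
contact_force: [0.5, 0.9, 7.3]
grip_width: 0.0598
```

```bash
python3 mv.py
```

```text
t 32.02 p [ 0.4838 -0.361   0.0158] rot [-8.991e+01 -8.000e-02 -8.627e+01] F [0.49 0.91 7.28] M [0.42  0.025 0.077] w 0.0598
```

Emit:
jog_arm(steps=[{"tx":0,"ty":-40,"tz":0,"ax":0,"ay":0,"az":0,"claw":-1},{"tx":0,"ty":-90,"tz":0,"ax":0,"ay":0,"az":0,"claw":-1},{"tx":0,"ty":-90,"tz":0,"ax":7,"ay":0,"az":0,"claw":-1},{"tx":0,"ty":-90,"tz":0,"ax":14,"ay":0,"az":0,"claw":-1},{"tx":0,"ty":-90,"tz":0,"ax":14,"ay":0,"az":0,"claw":-1},{"tx":0,"ty":-90,"tz":0,"ax":14,"ay":0,"az":0,"claw":-1},{"tx":0,"ty":-90,"tz":0,"ax":14,"ay":0,"az":0,"claw":-1},{"tx":0,"ty":-90,"tz":0,"ax":14,"ay":0,"az":0,"claw":-1},{"tx":0,"ty":-90,"tz":0,"ax":8,"ay":0,"az":0,"claw":-1},{"tx":0,"ty":-90,"tz":0,"ax":4,"ay":0,"az":0,"claw":-1},{"tx":0,"ty":-90,"tz":0,"ax":0.5,"ay":0,"az":0,"claw":-1},{"tx":0,"ty":-90,"tz":0,"ax":0.5,"ay":0,"az":0,"claw":-1}])

```text
time: 33.52
ee_pos: [0.484, -0.3603, 0.1039]
tcp_rot: [-1.562, 0.0, -1.504]
contact_force: [-0.1, 0.3, -2.1]
grip_width: 0.0599
```

```bash
python3 fm.py 12
```

```text
t 34.08 w 0.0594 p [ 0.4831 -0.3608  0.1044] roll -89.47
Mtool mean [-0.0032 -0.0182 -0.0026] sd [0.0355 0.0203 0.0353] F [ 0.04  0.02 -2.78]
Mx [ 0.044  0.055 -0.021 -0.004 -0.025 -0.079  0.009 -0.017  0.041 -0.005
 -0.021 -0.017]
```

Emit:
jog_arm(steps=[{"tx":0,"ty":0,"tz":0,"ax":-8,"ay":0,"az":0,"claw":-1},{"tx":0,"ty":0,"tz":0,"ax":-14.5,"ay":0,"az":0,"claw":-1},{"tx":0,"ty":0,"tz":0,"ax":-14.5,"ay":0,"az":0,"claw":-1},{"tx":0,"ty":0,"tz":0,"ax":-14.5,"ay":0,"az":0,"claw":-1},{"tx":0,"ty":0,"tz":0,"ax":-14.5,"ay":0,"az":0,"claw":-1},{"tx":0,"ty":0,"tz":0,"ax":-14.5,"ay":0,"az":0,"claw":-1},{"tx":0,"ty":0,"tz":0,"ax":-8,"ay":0,"az":0,"claw":-1},{"tx":0,"ty":0,"tz":0,"ax":-4,"ay":0,"az":0,"claw":-1},{"tx":0,"ty":0,"tz":0,"ax":-1,"ay":0,"az":0,"claw":-1},{"tx":0,"ty":0,"tz":0,"ax":-1,"ay":0,"az":0,"claw":-1}])

```text
time: 35.38
ee_pos: [0.4824, -0.361, 0.1049]
tcp_rot: [-1.579, -0.001, -1.507]
contact_force: [0.3, -0.8, -2.8]
grip_width: 0.0597
```

```bash
python3 fm.py 12
```

```text
t 35.92 w 0.0596 p [ 0.4832 -0.3606  0.1042] roll -90.53
Mtool mean [ 0.0143 -0.0018 -0.0049] sd [0.0308 0.035  0.0186] F [ 0.08 -0.03 -2.82]
Mx [-0.025  0.019  0.056 -0.026 -0.02  -0.003  0.009  0.023  0.014  0.059
  0.066 -0.001]
```

Emit:
jog_arm(steps=[{"tx":0,"ty":0,"tz":0,"ax":-7,"ay":0,"az":0,"claw":-1},{"tx":0,"ty":0,"tz":0,"ax":-13.5,"ay":0,"az":0,"claw":-1},{"tx":0,"ty":0,"tz":0,"ax":-13.5,"ay":0,"az":0,"claw":-1},{"tx":0,"ty":0,"tz":0,"ax":-13.5,"ay":0,"az":0,"claw":-1},{"tx":0,"ty":0,"tz":0,"ax":-13.5,"ay":0,"az":0,"claw":-1},{"tx":0,"ty":0,"tz":0,"ax":-13.5,"ay":0,"az":0,"claw":-1}])

```text
time: 36.72
ee_pos: [0.4828, -0.3609, 0.1047]
tcp_rot: [-1.814, -0.0, -1.506]
contact_force: [-0.3, 0.7, -2.9]
grip_width: 0.0594
```

```bash
python3 fm.py 10
```

```text
t 37.17 w 0.0594 p [ 0.4831 -0.3607  0.1042] roll -103.98
Mtool mean [0.2244 0.0041 0.0152] sd [0.0151 0.0311 0.0351] F [ 0.2   0.36 -2.54]
Mx [0.202 0.224 0.249 0.215 0.244 0.206 0.224 0.215 0.224 0.241]
```

Emit:
jog_arm(steps=[{"tx":0,"ty":0,"tz":0,"ax":10,"ay":0,"az":0,"claw":-1},{"tx":0,"ty":0,"tz":0,"ax":20,"ay":0,"az":0,"claw":-1},{"tx":0,"ty":0,"tz":0,"ax":28,"ay":0,"az":0,"claw":-1},{"tx":0,"ty":0,"tz":0,"ax":28,"ay":0,"az":0,"claw":-1}])

```text
time: 37.72
ee_pos: [0.4816, -0.361, 0.1044]
tcp_rot: [-1.326, 0.0, -1.508]
contact_force: [0.3, 0.5, -2.5]
grip_width: 0.0596
```

```bash
python3 fm.py 14
```

```text
t 38.38 w 0.0599 p [ 0.4832 -0.3606  0.1042] roll -76.06
Mtool mean [-0.215   0.0054  0.0029] sd [0.0293 0.0263 0.0275] F [-0.06 -0.11 -2.47]
Mx [-0.187 -0.242 -0.227 -0.2   -0.141 -0.197 -0.198 -0.229 -0.265 -0.222
 -0.216 -0.22  -0.251 -0.216]
```

Emit:
jog_arm(steps=[{"tx":0,"ty":0,"tz":0,"ax":-7,"ay":0,"az":0,"claw":-1},{"tx":0,"ty":0,"tz":0,"ax":-14,"ay":0,"az":0,"claw":-1},{"tx":0,"ty":0,"tz":0,"ax":-14,"ay":0,"az":0,"claw":-1}])

```text
time: 38.8
ee_pos: [0.4844, -0.3603, 0.1039]
tcp_rot: [-1.571, 0.0, -1.504]
contact_force: [-0.4, 0.5, -2.2]
grip_width: 0.0596
```

Emit:
jog_arm(steps=[{"tx":0,"ty":40,"tz":0,"ax":0,"ay":0,"az":0,"claw":-1},{"tx":0,"ty":75,"tz":0,"ax":0,"ay":0,"az":0,"claw":-1},{"tx":0,"ty":86,"tz":0,"ax":0,"ay":0,"az":0,"claw":-1},{"tx":0,"ty":88.5,"tz":0,"ax":0,"ay":0,"az":0,"claw":-1},{"tx":0,"ty":90,"tz":0,"ax":0,"ay":0,"az":0,"claw":-1},{"tx":0,"ty":90,"tz":0,"ax":0,"ay":0,"az":0,"claw":-1}])

```text
time: 39.55
ee_pos: [0.4836, -0.3612, 0.0158]
tcp_rot: [-1.569, -0.001, -1.506]
contact_force: [-3.4, 0.6, 7.8]
grip_width: 0.0595
```

```bash
python3 mv.py
```

```text
t 39.55 p [ 0.4836 -0.3612  0.0158] rot [-8.991e+01 -8.000e-02 -8.628e+01] F [-3.42  0.62  7.81] M [0.394 0.624 0.002] w 0.0595
```

Release, rise, and go straight back over tin 2 (reverse of the earlier shift).

Emit:
jog_arm(steps=[{"tx":0,"ty":0,"tz":0,"ax":0,"ay":0,"az":0,"claw":1},{"tx":0,"ty":0,"tz":0,"ax":0,"ay":0,"az":0,"claw":1},{"tx":0,"ty":0,"tz":0,"ax":0,"ay":0,"az":0,"claw":1},{"tx":0,"ty":-40,"tz":0,"ax":0,"ay":0,"az":0,"claw":1},{"tx":0,"ty":-90,"tz":0,"ax":0,"ay":0,"az":0,"claw":1},{"tx":-55,"ty":-90,"tz":15,"ax":0,"ay":-2.3,"az":0,"claw":1},{"tx":-110,"ty":-90,"tz":30,"ax":0,"ay":-2.3,"az":0,"claw":1},{"tx":-140,"ty":-90,"tz":40,"ax":0,"ay":-2.3,"az":0,"claw":1},{"tx":-140,"ty":-90,"tz":40,"ax":0,"ay":-2.3,"az":0,"claw":1},{"tx":-140,"ty":-90,"tz":40,"ax":0,"ay":-2.3,"az":0,"claw":1}])

```text
time: 40.8
ee_pos: [0.514, -0.2189, 0.1043]
tcp_rot: [-1.571, -0.0, -1.465]
contact_force: [0.5, -0.1, -0.3]
grip_width: 0.0852
```

```bash
python3 mv.py .5077 -.2095 .0145 -84; python3 - <<'E'
from h import *
im=read_camera("top"); save(im,"d1.png",(250,150,430,280),4)
E
```

```text
t 40.8 p [ 0.514  -0.2189  0.1043] rot [-9.000e+01 -1.000e-02 -8.397e+01] F [ 0.47 -0.06 -0.33] M [ 0.003  0.034 -0.051] w 0.0852
{'t': array([-10. ,  89.8,  -5.3]), 'a': array([-0.  ,  0.03,  0.01])}
```

View pics/d1.png

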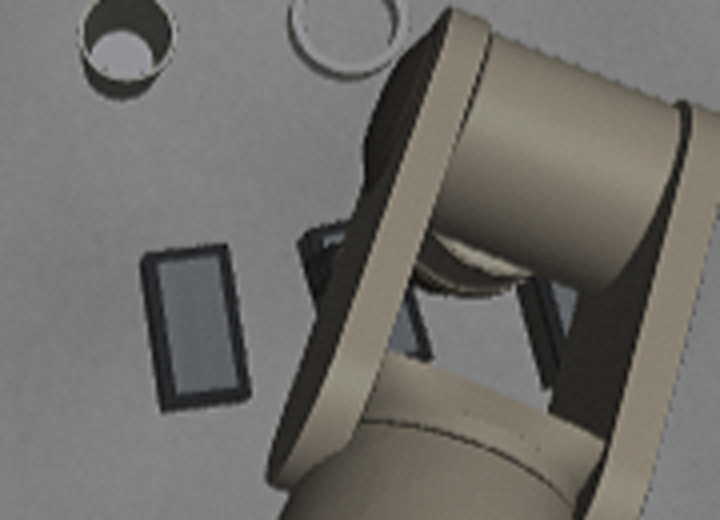

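Emit:
jog_arm(steps=[{"tx":-10,"ty":20,"tz":-5.5,"ax":0,"ay":0,"az":0,"claw":1},{"tx":-10,"ty":60,"tz":-5.5,"ax":0,"ay":0,"az":0,"claw":1},{"tx":-10,"ty":90,"tz":-5.5,"ax":0,"ay":0,"az":0,"claw":1},{"tx":-10,"ty":90,"tz":-5.5,"ax":0,"ay":0,"az":0,"claw":1},{"tx":-10,"ty":90,"tz":-5.5,"ax":0,"ay":0,"az":0,"claw":-1},{"tx":-10,"ty":90,"tz":-5.5,"ax":0,"ay":0,"az":0,"claw":-1},{"tx":-10,"ty":90,"tz":-5.5,"ax":0,"ay":0,"az":0,"claw":-1},{"tx":-10,"ty":90,"tz":-5.5,"ax":0,"ay":0,"az":0,"claw":-1},{"tx":-10,"ty":50,"tz":-5.5,"ax":0,"ay":0,"az":0,"claw":-1},{"tx":-10,"ty":0,"tz":-5.5,"ax":0,"ay":0,"az":0,"claw":-1},{"tx":-10,"ty":0,"tz":-5.5,"ax":7,"ay":0,"az":0,"claw":-1},{"tx":-10,"ty":0,"tz":-5.5,"ax":14,"ay":0,"az":0,"claw":-1},{"tx":-10,"ty":0,"tz":-5.5,"ax":14,"ay":0,"az":0,"claw":-1},{"tx":-10,"ty":0,"tz":-5.5,"ax":14,"ay":0,"az":0,"claw":-1},{"tx":-10,"ty":0,"tz":-5.5,"ax":14,"ay":0,"az":0,"claw":-1},{"tx":-10,"ty":0,"tz":-5.5,"ax":14,"ay":0,"az":0,"claw":-1},{"tx":-10,"ty":0,"tz":-5.5,"ax":8,"ay":0,"az":0,"claw":-1},{"tx":-10,"ty":0,"tz":-5.5,"ax":4,"ay":0,"az":0,"claw":-1},{"tx":-10,"ty":0,"tz":-5.5,"ax":0.5,"ay":0,"az":0,"claw":-1},{"tx":-10,"ty":0,"tz":-5.5,"ax":0.5,"ay":0,"az":0,"claw":-1}])

```text
time: 43.35
ee_pos: [0.5083, -0.2087, 0.1039]
tcp_rot: [-1.563, 0.0, -1.465]
contact_force: [0.4, 0.5, -5.8]
grip_width: 0.059
```

```bash
python3 fm.py 16
```

```text
t 44.1 w 0.06 p [ 0.5075 -0.209   0.1043] roll -89.48
Mtool mean [ 0.0212  0.0113 -0.0005] sd [0.0254 0.0361 0.0222] F [ 0.23 -0.01 -5.71]
Mx [-0.001  0.006  0.044  0.05   0.058  0.014  0.011 -0.003 -0.018  0.074
 -0.     0.015  0.037  0.024  0.035 -0.007]
```

Emit:
jog_arm(steps=[{"tx":0,"ty":0,"tz":0,"ax":-8,"ay":0,"az":0,"claw":-1},{"tx":0,"ty":0,"tz":0,"ax":-14.5,"ay":0,"az":0,"claw":-1},{"tx":0,"ty":0,"tz":0,"ax":-14.5,"ay":0,"az":0,"claw":-1},{"tx":0,"ty":0,"tz":0,"ax":-14.5,"ay":0,"az":0,"claw":-1},{"tx":0,"ty":0,"tz":0,"ax":-14.5,"ay":0,"az":0,"claw":-1},{"tx":0,"ty":0,"tz":0,"ax":-14.5,"ay":0,"az":0,"claw":-1},{"tx":0,"ty":0,"tz":0,"ax":-8,"ay":0,"az":0,"claw":-1},{"tx":0,"ty":0,"tz":0,"ax":-4,"ay":0,"az":0,"claw":-1},{"tx":0,"ty":0,"tz":0,"ax":-1,"ay":0,"az":0,"claw":-1},{"tx":0,"ty":0,"tz":0,"ax":-1,"ay":0,"az":0,"claw":-1}])

```text
time: 45.4
ee_pos: [0.5068, -0.2093, 0.1048]
tcp_rot: [-1.579, -0.0, -1.467]
contact_force: [-0.4, -0.4, -5.8]
grip_width: 0.059
```

```bash
python3 fm.py 16
```

```text
t 46.15 w 0.0596 p [ 0.5075 -0.209   0.1043] roll -90.52
Mtool mean [-0.0166 -0.0112 -0.0029] sd [0.0247 0.0221 0.0252] F [ 0.12  0.03 -5.68]
Mx [-0.026  0.006  0.    -0.029 -0.063  0.008 -0.008 -0.038 -0.008  0.014
 -0.008  0.013 -0.074 -0.011 -0.008 -0.033]
```

```bash
python3 mv.py .635 .272 .142 -95.4
```

```text
t 46.2 p [ 0.5075 -0.209   0.1043] rot [-9.050e+01  1.000e-02 -8.398e+01] F [-0.5  -0.09 -5.99] M [-0.002 -0.017  0.024] w 0.0599
{'t': array([-465. ,  -39.2,  177. ]), 'a': array([ 0.5 , 11.42,  0.04])}
```

Emit:
jog_arm(steps=[{"tx":0,"ty":-38,"tz":0,"ax":0.5,"ay":0,"az":0,"claw":-1},{"tx":-30,"ty":-38,"tz":12,"ax":0.5,"ay":1,"az":0,"claw":-1},{"tx":-75,"ty":-38,"tz":29,"ax":0.5,"ay":2,"az":0,"claw":-1},{"tx":-120,"ty":-38,"tz":46,"ax":0.5,"ay":3,"az":0,"claw":-1},{"tx":-165,"ty":-38,"tz":63,"ax":0.5,"ay":4,"az":0,"claw":-1},{"tx":-210,"ty":-38,"tz":80,"ax":0.5,"ay":5,"az":0,"claw":-1},{"tx":-255,"ty":-39,"tz":97,"ax":0.5,"ay":6,"az":0,"claw":-1},{"tx":-300,"ty":-39,"tz":114,"ax":0.5,"ay":7,"az":0,"claw":-1},{"tx":-345,"ty":-39,"tz":131,"ax":0.5,"ay":8,"az":0,"claw":-1},{"tx":-390,"ty":-39,"tz":148,"ax":0.5,"ay":9.5,"az":0,"claw":-1},{"tx":-425,"ty":-39,"tz":162,"ax":0.5,"ay":10.5,"az":0,"claw":-1},{"tx":-450,"ty":-39,"tz":171,"ax":0.5,"ay":11.4,"az":0,"claw":-1},{"tx":-462,"ty":-39,"tz":176,"ax":0.5,"ay":11.4,"az":0,"claw":-1},{"tx":-465,"ty":-39,"tz":177,"ax":0.5,"ay":11.4,"az":0,"claw":-1},{"tx":-465,"ty":-39,"tz":177,"ax":0.5,"ay":11.4,"az":0,"claw":-1},{"tx":-465,"ty":-39,"tz":177,"ax":0.5,"ay":11.4,"az":0,"claw":-1}])

```text
time: 48.2
ee_pos: [0.6351, 0.2712, 0.142]
tcp_rot: [-1.571, -0.001, -1.665]
contact_force: [0.1, 0.1, -6.0]
grip_width: 0.0598
```

```bash
python3 mv.py .635 .272 .142 -95.4; python3 - <<'E'
from h import *
save(read_camera("side"),"e1s.png",(90,100,410,340),2.5); save(read_camera("top"),"e1t.png",(90,130,430,290),2.3)
E
```

```text
t 48.2 p [0.6351 0.2712 0.142 ] rot [-8.999e+01 -5.000e-02 -9.542e+01] F [ 0.11  0.11 -5.99] M [-0.027  0.062  0.026] w 0.0598
{'t': array([-0.8, -0. , -0.1]), 'a': array([-0.01, -0.02,  0.05])}
```

View pics/e1s.png

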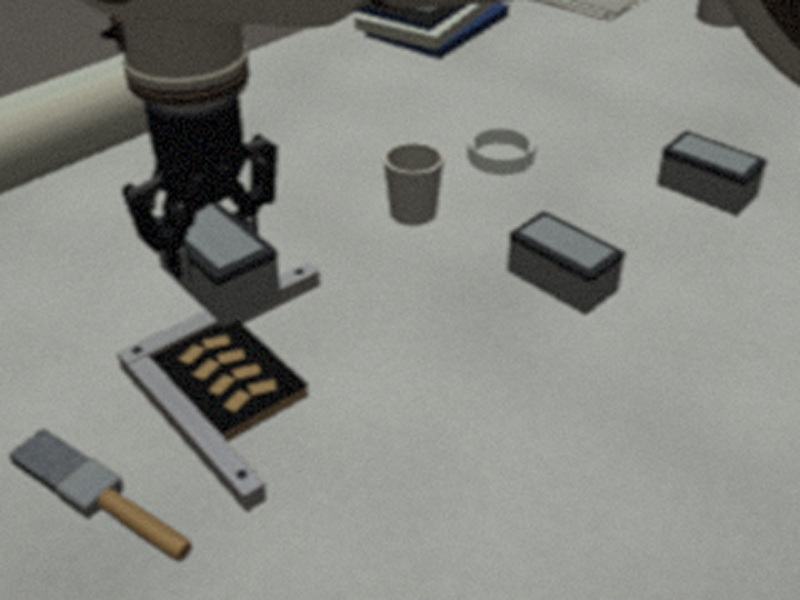

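View pics/e1t.png

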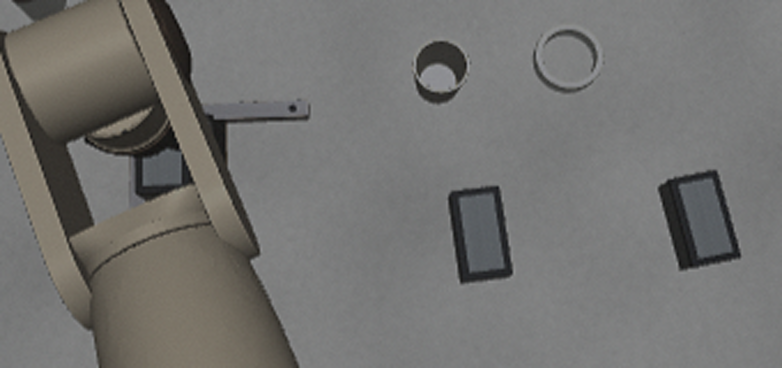

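```bash
python3 - <<'E'
from h import *
im=read_camera("side")
c,s=np.cos(np.radians(-5.42)),np.sin(np.radians(-5.42)); R=np.array([[c,-s],[s,c]])
big=cv2.resize(im,None,fx=1,fy=1)
box=(130,130,270,300); k=5
v=cv2.resize(im[box[1]:box[3],box[0]:box[2]],None,fx=3.5,fy=3.5,interpolation=cv2.INTER_CUBIC)
for dx,col in((0,(255,0,0)),(-.015,(0,255,0))):
    for z in(.1285,.1825):
        P=np.array([(a*.055+dx,b*.03) for a,b in((1,1),(1,-1),(-1,-1),(-1,1))])@R.T+[.6351,.2712]
        q=(proj("side",np.c_[P,np.full(4,z)])-box[:2]+.5)*3.5-.5
        cv2.polylines(v,[np.round(q).astype(np.int32)],True,col,1)
save(v,"f1.png")
E
```

```text
(no output)
```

View pics/f1.png

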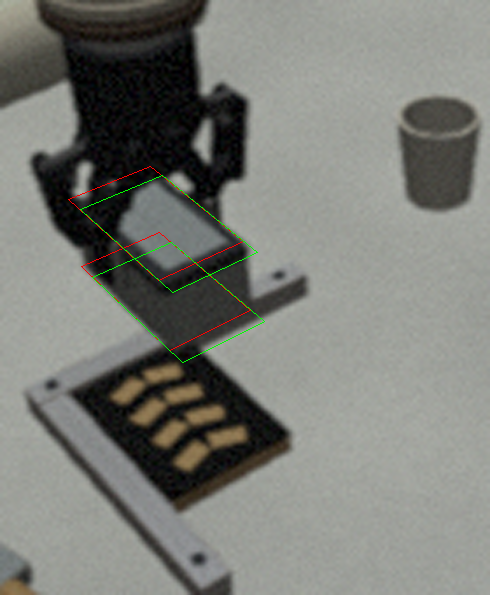

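```bash
sed -i 's/^for n,roi.*/for n,roi,x0 in(("t1",(280,204,318,260),(.503,-.087,3)),("t3",(370,196,418,254),(.484,-.361,6))):/; /block/d' tins.py; python3 tins.py; python3 mv.py
```

```text
t1 [ 5.02440647e+02 -8.64858735e+01 -4.65258233e-01] 2.432279104610923 946
t3 [ 483.49298229 -363.16723787    3.61143042] 3.293481732621185 1093
t 48.4 p [0.6351 0.2716 0.1419] rot [-8.999e+01 -4.000e-02 -9.540e+01] F [ 0.19  0.06 -5.58] M [-0.023  0.06   0.042] w 0.0595
```

```bash
python3 -c "
from cell import *
print(job_done())"
```

```text
the job is handed in; nothing more can be done
None
```

I handed the job in at about 48.4 s, with the rattling tin held level over the printing block.

- **Block:** I pushed it against the far strip, then the left strip, then the far strip again. The wrist force rose to about 13 to 19 N each time as it met the fence. After the pushes, both camera views showed no gap on either strip. The block measured −5.4° against roughly −5.1° to −5.8° for the fence, whose edges were harder to read in the picture. The arm covered the block in the last top view, but the side view still showed it in its corner.
- **Rattling tin:** It is the middle one. I tipped each tin both ways and compared the wrist moment after levelling.
  - The outer two gave a change of about −0.02 N m, which fits a centred weight.
  - The middle one gave +0.040 and +0.038 N m in two separate tests. Its own weight should give about −0.02, so the shift is about 0.06 N m. That is slightly under the stated 0.07 to 0.1, and I sensed it as a weight shift, not as separate knocks.
  - I set the middle tin down after the first test because the result looked odd. I picked it up again once the other two proved silent.
- **Silent tins:** Both stand upright, within about 2.5 mm of where they started.
- **Final hold:** The tin is level to about 0.1°, with its centre about 15.5 cm above the table (underside about 13 cm). It sits within a few millimetres of the block's middle, as seen from the side camera.
- **Cup, tape and brush:** I did not touch them.

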